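# Unload the block shaker with its catch wedged open

### The arm

A 7-joint arm with a two-finger parallel gripper is mounted at the origin on the work surface. World frame = base frame: x ahead of the robot, y to its left, z up, the work surface at z = 0. Lengths are in m, angles in rad, forces in N, time in s.
With the tool pointing down it reaches from about 0.4 to 0.85 m from the base axis. Payload 10.4 kg.
Tool frame: the origin (TCP) lies at the very end of the fingers, on their centre line; the grasp point (between the pads) lies 19 mm behind it; z points along the fingers, y is the line along which they close (so a half turn about z gives the same grasp; the last joint's range is limited). The gripper opens to 85 mm and grips with 20 to 120 N. Pads are 22 mm wide; open, the fingers measure 114 mm over their backs; the gripper's body (76 mm by 85 mm) begins 54 mm behind the grasp point. The pads swing forward as they close: fully open they stand 13 mm farther back than shut.
Start: joints at [-0.023, 0.332, -0.065, 1.46, 0.022, 1.35, -0.088], TCP at [0.625, 0, 0.231] pointing down, gripper open.
Joint ranges: [-2.6, 2.6], [-0.5, 2.12], [-1.47, 1.34], [0.16, 2.42], [-1.27, 4.41], [0.06, 2.06], [-2.6, 2.6]. Speed limits (rad/s): [2.22, 2.22, 2.79, 2.79, 3.14, 3.14, 3.14].

### API

Orientations are given as a unit quaternion [x, y, z, w].
In Python, from cell import robot gives the robot as it stands. The module is installed in compiled form; this text tells all that it offers.
- The arm moves only by the shell command python3 -m jog 'ROWS'. ROWS is JSON, a list of rows, each a list of 3 entries, a list of its own where there are three numbers: the opening, from 0 (shut) to 1 (fully open), then the shift along the tool's x, y, z in units of 60 mm (1.0 is 60 mm), then the turn, a rotation vector about the tool's x, y, z in units of 5 degrees (1.0 is 5 degrees). A call has 1 to 8 rows; each row shifts and turns the commanded pose from where the row before left it, along the tool's axes as they then stand; what a row does not reach is not made up. A row lasts 1/8 s, in which the tool goes at most 62.5 mm and 10.7 degrees, less where a joint would pass 70% of its speed; a pose out of reach is approached as far as the arm can. A call is refused whole if a number of a shift passes 1 or a number of a turn 1, either way. A call with a gripper value outside its range is refused whole. The fingers move at their own pace and stop on an object; the grip force is fixed at half the most. Time passes only in rows, so rows that do not move let the fingers close. It gives the time, the measured TCP pose, the force, the opening and the grip force at its end, in the units of the state.
- robot.read_state(): the state, without advancing time (a new reading comes with each control period).
- robot.read_camera(name): name is "scene" or "side" or "wrist"; returns a dict with "img" (384x512x3 uint8, red, green, blue), "range_z" (384x512 float32, m along the optical axis (not along the pixel's ray), 0 where there is no reading), "mtx" (3x3 intrinsics, pixels), "R" (3x3) and "t" (3): a world point X has camera coordinates R X + t. Camera axes: x right, y down, z forward; pixel columns grow to the right and rows downward; lengths in m; the calibration is good to about 2 mm. The wrist camera is an equidistant fisheye: a pixel r from the principal point sees the ray r / f radians off the axis. A picture is of the moment at which its call begins.
- robot.hand_in(): hands the job in; it is judged then, once.
The state is a dict: "time_s": time; "joint_pos": joint angles; "dq": joint speeds; "tau": joint torques, N m; "eef_pos": TCP position; "tool_rot": TCP orientation; "contact_force": force on the tool from outside, world axes, zero at the start; "moment": the same for the moment, N m; "finger_gap": opening from 0.0 (shut) to 1.0 (fully open); "grip_force": force on a finger pad.
Only numpy, scipy, OpenCV 4.12 (cv2) and the standard library are available. Lean on these libraries where they do the work, as an engineer would, in place of code of your own. Each camera call takes 0.05 s, during which the arm holds its last target. There are 200 camera calls.

### The job

Wedge the shaker's sprung retaining bar open by sliding the wedge in between the cross bar and the fixed wall and leave it there, then lift out every tube block and stand them all upright in the white tray. When all are out, pull the wedge so that the bar springs fully home, put the wedge away standing on its base on the rubber mat, and fold the shaker's cover fully shut. Do not knock over the glassware standing about.

Things in the scene. Friction and masses are not known exactly. Their poses are not given: they have to be found in the camera images.
- shaker: white bench shaker, 210 x 250 mm, fixed. Origin under it at bench level; its front faces -x, y runs along the row of blocks, z up. Aluminium deck 60 mm above the bench, x = -85 to 115, y = +-120 mm. Block centres start at x = 45, y = -75, -25, 25, 75 mm. Cover rests at x = 4, y = +-112 mm and hinge posts at x = 108, y = +-108 mm rise to 122 mm above the bench; 15 mm high fence behind the blocks
- wall (a point): middle of the front face of the fixed wall, at deck height (shaker x = -30 mm, y = 0). The wall is 18 mm high above the deck, 8 mm thick, and runs along shaker y = +-118 mm (with a short lead-in at the -y end) between the cross bar (in front) and the blocks (behind). Axes as the shaker's
- bar (a joint): sprung steel retaining bar: cross bar in front of the wall, bridge over the wall on its +y half (shaker y = 10 to 70 mm, up to 96 mm above the bench), and lip over the blocks. Slides towards the shaker's front (-x): 0 = home, limit 0.024 m; the spring pulls it home, 1.8 N at home, 4 N when 14 mm open. From 10 mm on the blocks lift out freely straight up
- bar_mouth (a point): -y end of the cross bar's inner face, at deck height; moves with the bar. The cross bar is 12 mm thick, its top 20 mm above the deck, and runs along shaker y = -100 to 90 mm; at home its inner face is 10 mm in front of the wall. Beyond this end it flares away from the wall over 13 mm: the wedge, tip first, is slid in here along the shaker's +y
- lip (a point): middle of the upper rear edge of the bar's lip, 96 mm above the bench. The lip is a strip 14 mm wide and 8 mm thick along the whole row (shaker y = +-100 mm), its underside 2 mm above the blocks; at home it overlaps the blocks' front edges by 8 mm
- slot (a point): point on the deck (60 mm above the bench) where the wedge's origin is when the wedge is fully in: the wedge's x along the shaker's +y, its flat side against the fixed wall; the bar then stands 14 mm open. Axes as the shaker's. Pushing in along +y takes up to about 10 N; start 120 mm back along -y
- wedge: white plastic wedge on its base, 85 long (x, tip to +x), 24 wide, 20 mm high, 120 g. Origin: centre of the underside of the 85 x 24 outline. The -y side is flat all along; the +y side is parallel to it from x = -42 to -6 mm, then tapers to a tip 5 mm wide on the flat side. Grip: square post 16 x 16 mm at x = -24, y = 0, from z = 20 to 70 mm
- cover (a joint): flat clear cover with a grey frame, 165 mm long, 220 mm wide, 6 mm thick, on a stiff hinge along the shaker's y (stays wherever it is left, 0.2 N m, at most 3 N at its edge). 0 = shut, level over the deck; grows as it opens, 1.57 = upright; range to 2.2 rad. It cannot shut over the wedge. Black rib on its outer face, 10 mm high, 10 wide, 80 long, 15 mm from the free edge
- hinge (a point): middle of the hinge line, on the shaker's y; at shaker x = 105 mm, 125 mm above the bench. The cover's inner face lies in the hinge line
- cover_edge (a point): middle of the cover's free edge, on its outer face (165 mm from the hinge)
- block0: aluminium tube block, 44 x 44 x 26 mm with holes in its top, 120 g, with a square black post 14 x 14 mm in the middle of the top, from 26 to 53 mm above the underside: the grip. Origin: centre of the underside. Three or four are present (None at the start = absent)
- block1: aluminium tube block, 44 x 44 x 26 mm with holes in its top, 120 g, with a square black post 14 x 14 mm in the middle of the top, from 26 to 53 mm above the underside: the grip. Origin: centre of the underside. Three or four are present (None at the start = absent)
- block2: aluminium tube block, 44 x 44 x 26 mm with holes in its top, 120 g, with a square black post 14 x 14 mm in the middle of the top, from 26 to 53 mm above the underside: the grip. Origin: centre of the underside. Three or four are present (None at the start = absent)
- block3: aluminium tube block, 44 x 44 x 26 mm with holes in its top, 120 g, with a square black post 14 x 14 mm in the middle of the top, from 26 to 53 mm above the underside: the grip. Origin: centre of the underside. Three or four are present (None at the start = absent)
- tray: white open tray, 170 x 170 x 30 mm outside, walls and floor about 4 mm, fixed. Origin: centre of its underside; z up
- mat: grey rubber mat, 110 (x) x 80 (y) x 3 mm, fixed flat on the bench. Origin: centre of its underside
- flask_a: conical glass flask, 84 mm wide, 140 mm high, bystander. Origin: centre of its underside
- flask_b: conical glass flask, 68 mm wide, 120 mm high, bystander. Origin: centre of its underside
- amber: amber bottle, 60 mm wide, 130 mm high, bystander. Origin: centre of its underside
- beaker: glass beaker, 66 mm wide, 85 mm high, bystander. Origin: centre of its underside
Things that resemble listed ones, but are neither listed nor needed, are in the scene too. What is meant by the mat is not green, and is the larger of those in its own colour. What is shaped like the block2 but brown or orange is not meant.

How it is judged:
On the way, in this order (a step that is already met when the one before it is completed fails the run):
1. the bar is wedged open: the wedge, let go, stands between cross bar and wall and holds the bar at least 10 mm open (value of joint bar above 0.01 m and distance between wedge and slot below 0.035 m and contact force between the fingers and anything else below 0.5 N), for 0.4 s.
2. all tube blocks present stand in the tray, let go (x of block0 in the frame of tray between -0.065 and 0.065 m and y of block0 in the frame of tray between -0.065 and 0.065 m and z of each of block0, block1, block2, block3 in the frame of tray below 0.015 m and angle between each of block0, block1, block2, block3's own z axis and vertical below 0.2 rad and linear speed of each of block0, block1, block2, block3 below 0.03 m/s and x of block1 in the frame of tray between -0.065 and 0.065 m and y of block1 in the frame of tray between -0.065 and 0.065 m and x of block2 in the frame of tray between -0.065 and 0.065 m and y of block2 in the frame of tray between -0.065 and 0.065 m and x of block3 in the frame of tray between -0.065 and 0.065 m and y of block3 in the frame of tray between -0.065 and 0.065 m and contact force between the fingers and anything else below 0.5 N), for 0.3 s.
3. the wedge is out and the bar has sprung home (value of joint bar below 0.002 m and distance between wedge and slot above 0.08 m), for 0.2 s.
At the end, for the whole second after the job is handed in: every tube block present stands upright (within 0.2 rad) on the tray's floor inside its walls, at rest; the bar is home (under 2 mm); the wedge stands on its base on the mat (its origin over the mat), at rest; the cover is shut (under 0.06 rad) (x of block0 in the frame of tray between -0.065 and 0.065 m and y of block0 in the frame of tray between -0.065 and 0.065 m and z of each of block0, block1, block2, block3 in the frame of tray below 0.015 m and angle between each of block0, block1, block2, block3, wedge's own z axis and vertical below 0.2 rad and linear speed of each of block0, block1, block2, block3, wedge below 0.03 m/s and x of block1 in the frame of tray between -0.065 and 0.065 m and y of block1 in the frame of tray between -0.065 and 0.065 m and x of block2 in the frame of tray between -0.065 and 0.065 m and y of block2 in the frame of tray between -0.065 and 0.065 m and x of block3 in the frame of tray between -0.065 and 0.065 m and y of block3 in the frame of tray between -0.065 and 0.065 m and value of joint bar below 0.002 m and value of joint cover below 0.06 rad and x of wedge in the frame of mat between -0.055 and 0.055 m and y of wedge in the frame of mat between -0.04 and 0.04 m and z of wedge in the frame of mat below 0.012 m); the robot touches nothing.
It fails at once if a flask, the bottle or the beaker is knocked over (angle between any of flask_a, flask_b, amber, beaker's own z axis and vertical above 0.6 rad).
Of block0, block1, block2, block3 only 3 to 4 are there at a start; the rules pass over those that are not, and their reading is None.
At some moment in a run one of wedge may be knocked a few centimetres aside while the robot is not near it.
Once in a run the grip may slacken for a moment while it holds something.
It also fails if it takes over 210 s, if anything falls off the work surface, if the arm or the gripper's body presses on something with over 40 N, if the wrist force passes 120 N, or if a joint passes its speed limit or range.

## Working session

There is one attempt and no reset: what is moved stays moved. The work goes in short steps, Python scripts to look and compute and a shell command to move; the robot and the scene stay as the last step left them, time stands still between calls to the robot, and variables do not carry over. Pictures are saved under pics/ and viewed, at most 14 in all, crops included, and the job is handed in when it is done.

```bash
mkdir -p pics; cat > h.py <<'E'
import numpy as np, cv2
from cell import robot
from scipy.spatial.transform import Rotation as Rn
def cap(n):
    c=robot.read_camera(n); np.savez(f'{n}.npz',**c); return c
def ld(n): return dict(np.load(f'{n}.npz'))
def cloud(c):
    h,w=c['range_z'].shape; u,v=np.meshgrid(np.arange(w),np.arange(h)); z=c['range_z']; K=c['mtx']
    P=np.stack([(u-K[0,2])/K[0,0]*z,(v-K[1,2])/K[1,1]*z,z],-1)
    W=(P-c['t'])@c['R']; W[z==0]=np.nan; return W
def save(img,name,s=1):
    cv2.imwrite('pics/'+name,cv2.cvtColor(cv2.resize(img,None,fx=s,fy=s,interpolation=cv2.INTER_CUBIC),cv2.COLOR_RGB2BGR))
E
python3 - <<'E'
from h import *
a=cap('scene');b=cap('side')
for c in(a,b): print(c['mtx'],-c['R'].T@c['t'],c['R'])
save(a['img'],'scene.png',1.55); save(b['img'],'side.png',1.55)
s=robot.read_state();print(s)
E
```

```text
[[429.30603536   0.         260.4648132 ]
 [  0.         429.30603536 191.95882407]
 [  0.           0.           1.        ]] [ 0.99862363 -0.51429992  1.14821576] [[ 0.66976609  0.74250228  0.01018588]
 [ 0.63051374 -0.56139514 -0.53599246]
 [-0.39225732  0.36541191 -0.84416132]]
[[355.59555069   0.         255.41083421]
 [  0.         355.59555069 189.05434124]
 [  0.           0.           1.        ]] [0.06919146 0.52788668 0.82963636] [[-0.77120449 -0.63629989  0.0191335 ]
 [-0.45862142  0.53450883 -0.70990612]
 [ 0.44148616 -0.55625782 -0.70403637]]
{'time_s': 0.1, 'joint_pos': array([-0.02256352,  0.33283323, -0.0647207 ,  1.46089148,  0.02162633,
        1.34990279, -0.08851926]), 'dq': array([ 2.06173227e-04, -1.99806508e-03,  9.57953423e-05, -1.52141969e-03,
        1.45822264e-04,  8.54182933e-04,  6.43811561e-04]), 'tau': array([ 9.25707973e-04, -6.26745987e+01,  4.87730233e-02, -3.92438293e+01,
        1.62844139e-02,  6.89412060e-03, -5.92459219e-05]), 'eef_pos': array([ 6.24646922e-01, -2.33416859e-05,  2.30563914e-01]), 'tool_rot': array([ 7.07110319e-01,  7.07102927e-01, -5.00698879e-04, -4.43902754e-04]), 'contact_force': array([-0.6761755 , -0.22999691,  0.61978271]), 'moment': array([-0.00473569, -0.03075387, -0.00856497]), 'grip_force': 0.0, 'finger_gap': 0.9989150286268651}
```

View pics/scene.png

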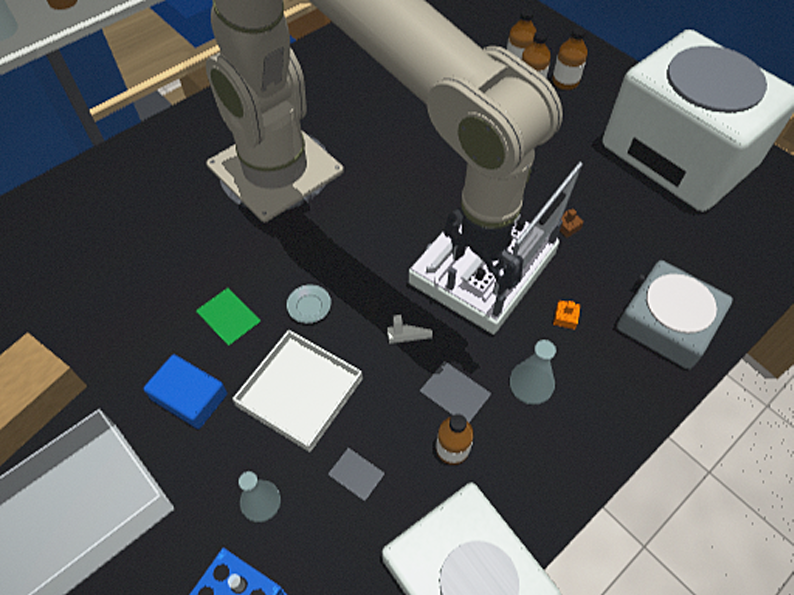

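View pics/side.png

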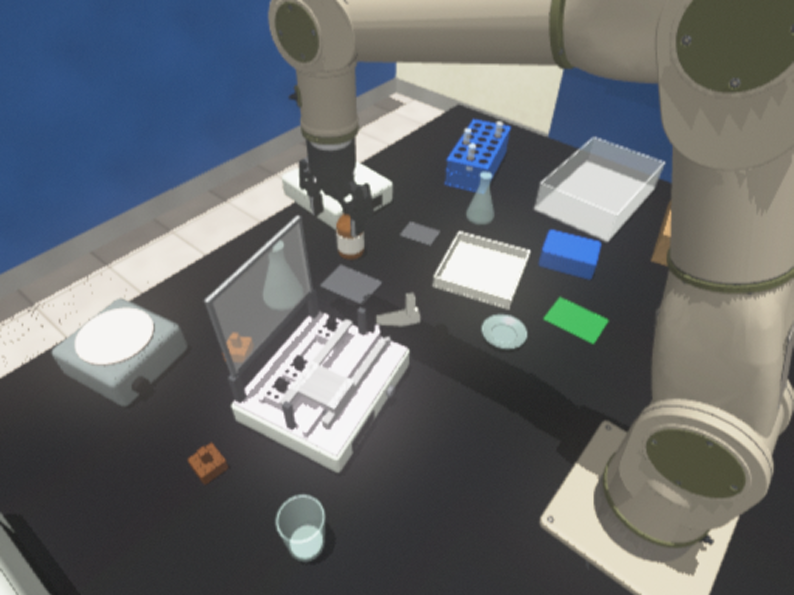

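```bash
python3 - <<'E'
from h import *
a=ld('scene');b=ld('side')
A=cloud(a);B=cloud(b)
def p(W,u,v,s=1.55):
    u=int(u/s);v=int(v/s); q=W[v-1:v+2,u-1:u+2].reshape(-1,3); return np.round(np.nanmedian(q,0),3)
print('scene');
for n,u,v in [('wedgepost',398,322),('wtip',431,333),('mat',455,392),('mat2',357,473),('tray c',298,390),('flaskA',534,380),('bottle',454,445),('flask',260,498),('orange',567,312),('dish',309,304),('plate',685,300)]: print(n,p(A,u,v))
print('side')
for n,u,v in [('mat',350,283),('tray',482,268),('wpost',409,300),('bridge',328,385),('lid',250,300),('brown',207,458),('beaker',302,540),('beaker2',302,500)]: print(n,p(B,u,v))
# merged height filters
import itertools
for nm,W in(('scene',A),('side',B)):
    m=(abs(W[...,2]-.06)<.008)&(W[...,0]>.35)&(W[...,0]<.9)&(abs(W[...,1])<.35)
    q=W[m][:,:2].astype(np.float32); print(nm,len(q),q.min(0),q.max(0)) 
    n,l,st,c=cv2.connectedComponentsWithStats(m.astype(np.uint8))
    for i in range(1,n):
        if st[i,4]>150: print(st[i],W[l==i].mean(0))
save(b['img'][140:310,125:285],'side_c.png',4.5 if 0 else 3.5)
save(a['img'][100:230,250:400],'scene_c.png',4)
E
```

```text
scene
wedgepost [ 0.527 -0.092  0.069]
wtip [ 0.566 -0.039  0.014]
mat [ 0.683 -0.087  0.003]
mat2 [ 0.681 -0.322  0.003]
tray c [ 0.486 -0.304  0.005]
flaskA [0.779 0.011 0.066]
bottle [ 0.774 -0.189  0.086]
flask [ 0.625 -0.477  0.068]
orange [0.717 0.185 0.032]
dish [ 0.352 -0.174  0.006]
plate [0.86  0.347 0.077]
side
mat [ 0.687 -0.086  0.001]
tray [ 0.497 -0.314  0.003]
wpost [ 0.52  -0.078  0.067]
bridge [0.482 0.181 0.094]
lid [0.605 0.209 0.231]
brown [0.558 0.376 0.04 ]
beaker [0.366 0.36  0.005]
beaker2 [0.38  0.338 0.08 ]
scene 3619 [ 0.42162764 -0.3499958 ] [0.8999337  0.34531167]
[ 264  149   96   60 1359] [0.54900798 0.09591767 0.06035262]
[402 198  34  24 157] [0.84935751 0.25837502 0.06136721]
[ 257  311   65   62 1818] [ 0.8601395  -0.27890982  0.06072885]
side 4184 [ 0.35149917 -0.34984633] [0.8987601  0.34988222]
[ 150  201  114   96 2849] [0.4961476  0.18532232 0.05869495]
[ 86 204  31  35 302] [0.79404551 0.29699199 0.06300062]
[207 210  33  33 466] [0.52634509 0.09049006 0.05912509]
```

View pics/side_c.png

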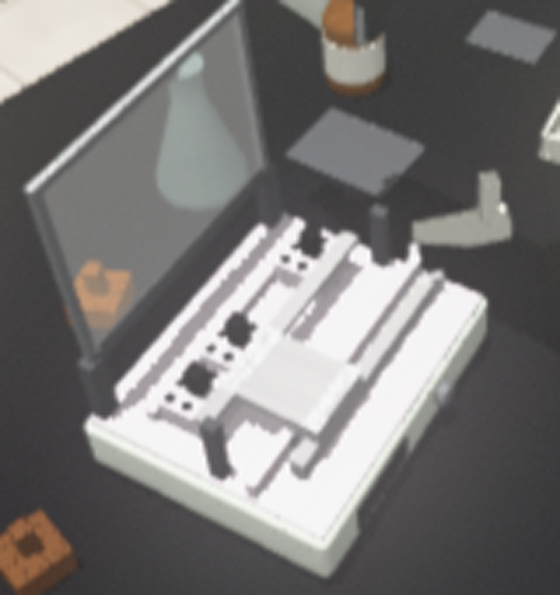

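View pics/scene_c.png

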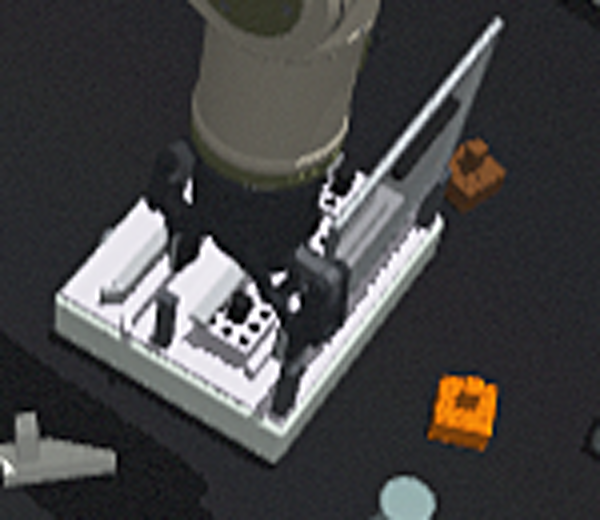

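```bash
cat >> h.py <<'E'
def ray(c,u,v,z):
    d=c['R'].T@np.linalg.inv(c['mtx'])@np.array([u,v,1.]); o=-c['R'].T@c['t']; return o+d*(z-o[2])/d[2]
def fit2(src,dst):
    src=np.array(src);dst=np.array(dst)[:,:2];a=src-src.mean(0);b=dst-dst.mean(0)
    th=np.arctan2((a[:,0]*b[:,1]-a[:,1]*b[:,0]).sum(),(a*b).sum())
    R=np.array([[np.cos(th),-np.sin(th)],[np.sin(th),np.cos(th)]]);t=dst.mean(0)-R@src.mean(0)
    return th,t,dst-(src@R.T+t)
E
python3 - <<'E'
from h import *
a=ld('scene');b=ld('side')
S=lambda u,v,z:ray(b,125+u/3.5,140+v/3.5,z)
C=lambda u,v,z:ray(a,250+u/4,100+v/4,z)
pp=[S(90,362,.122),S(268,170,.122),S(212,420,.122),S(380,207,.122)]
th,t,e=fit2([[.108,.108],[.108,-.108],[.004,.112],[.004,-.112]],pp)
print('shaker',th,t,e)
R=np.array([[np.cos(th),-np.sin(th)],[np.sin(th),np.cos(th)]])
for n,q in [('FL',S(328,545,.06)),('FR',S(488,298,.06)),('b1',S(312,232,.113)),('b2',S(238,325,.113)),('b3',S(198,375,.113)),('scene FR',C(58,296,.06)),('scene RR',C(275,432,.06)),('wp',S(489,175,.07)),('cornertop cover',S(37,190,.29)),('cover2',S(240,2,.29))]:
    print(n,q.round(3),(R.T@(q[:2]-t)).round(4))
print('wedge scene post',C(27,416,.07),'tip bottom',C(115,470,0.0),C(116,454,.02))
print('wedge side post',S(489,175,.07),'tip',S(413,222,.02))
# cover plane
B=cloud(b); W=B[140:240,130:210].reshape(-1,3); W=W[~np.isnan(W[:,0])]
l=(W[:,:2]-t)@R; m=(l[:,0]>.06)&(l[:,0]<.2)&(abs(l[:,1])<.12)&(W[:,2]>.16)
print('cover fit x=a+b z',np.polyfit(W[m][:,2],l[m][:,0],1),m.sum(),W[m][:,2].max())
# tray, mats via color comps in scene
A=cloud(a); im=a['img'].astype(int)
for nm,(u,v) in dict(mat=(293,253),mat2=(230,305)).items():
    m=(abs(A[...,2])<.012)&(abs(im-im[v,u]).sum(-1)<45)
    n,lab=cv2.connectedComponents(m.astype(np.uint8)); k=lab==lab[v,u]
    print(nm,cv2.minAreaRect(A[k][:,:2].astype(np.float32)*1000))
m=(A[...,2]>.022)&(A[...,2]<.036)&(abs(A[...,0]-.486)<.13)&(abs(A[...,1]+.304)<.13)
print('tray',m.sum(),cv2.minAreaRect(A[m][:,:2].astype(np.float32)*1000))
E
```

```text
shaker 0.21166202087713315 [0.504366   0.14854486] [[-0.00053287  0.00269383]
 [-0.00325952  0.0005107 ]
 [ 0.00218955 -0.00145337]
 [ 0.00160284 -0.00175117]]
FL [0.39  0.251 0.06 ] [-0.0898  0.1244]
FR [0.442 0.014 0.06 ] [-0.0896 -0.1186]
b1 [0.561 0.086 0.113] [ 0.0427 -0.073 ]
b2 [0.538 0.186 0.113] [0.0412 0.0299]
b3 [0.527 0.235 0.113] [0.0406 0.0797]
scene FR [0.453 0.01  0.06 ] [-0.0798 -0.1245]
scene RR [0.648 0.047 0.06 ] [ 0.1194 -0.1293]
wp [ 0.522 -0.088  0.07 ] [-0.0328 -0.2344]
cornertop cover [0.589 0.278 0.29 ] [0.1101 0.1087]
cover2 [0.633 0.07  0.29 ] [ 0.1094 -0.1042]
wedge scene post [ 0.52134315 -0.08360613  0.07      ] tip bottom [ 0.57084559 -0.03745388  0.        ] [ 0.5687753  -0.03573018  0.02      ]
wedge side post [ 0.52156534 -0.08751645  0.07      ] tip [ 0.56581752 -0.03782444  0.02      ]
cover fit x=a+b z [0.04468181 0.10123537] 2960 0.2913596442201239
mat ((685.0542602539062, -87.03739929199219), (107.8441162109375, 78.85247039794922), 9.00085735321045)
mat2 ((680.1793212890625, -324.0000305175781), (81.39349365234375, 58.19902420043945), 12.766843795776367)
tray 528 ((479.47894287109375, -314.36474609375), (198.0037384033203, 192.3252716064453), 16.60989761352539)
```

Candidates (scene picture): the wedge is the only one, at (410,330). Mats are the large grey one (455,392, chosen), the small grey one (357,473) and the green one (228,315). Blocks are the three silver ones in the shaker at y≈-75, 25 and 75, not the orange one (567,312) or the brown one (571,220). Next I move above the wedge and check it close up.

```bash
cat >> h.py <<'E'
def plan(x,y,z,head):
    "tool down; head = heading of tool y (closing), deg. prints turn units and shift units after the turn"
    s=robot.read_state(); M=Rn.from_quat(s['tool_rot']).as_matrix(); p=s['eef_pos']
    h=np.radians(head); T=np.array([[-np.sin(h),np.cos(h),0],[np.cos(h),np.sin(h),0],[0,0,-1.]]).T
    rv=Rn.from_matrix(M.T@T).as_rotvec(degrees=True)/5
    sh=T.T@(np.array([x,y,z])-p)/.06
    print('t',round(s['time_s'],2),'pos',p.round(4),'head',round(np.degrees(np.arctan2(M[1,1],M[0,1])),2),'F',s['contact_force'].round(1),'gap',round(s['finger_gap'],3),'grip',round(s['grip_force'],1))
    print('turn',rv.round(2),'shift after',sh.round(2))
def fish(c,u,v,z):
    K=c['mtx'];dx,dy=u-K[0,2],v-K[1,2];r=np.hypot(dx,dy);a=r/K[0,0]
    d=c['R'].T@np.array([np.sin(a)*dx/max(r,1e-9),np.sin(a)*dy/max(r,1e-9),np.cos(a)]);o=-c['R'].T@c['t'];return o+d*(z-o[2])/d[2]
E
python3 -m jog '[[1,[0.56,-0.7,0.5],[0,0,-1]],[1,[0,-0.7,0.5],[0,0,-1]],[1,[0,-0.7,0],[0,0,-1]],[1,[0,0,0],[0,0,-1]],[1,[0,0,0],[0,0,-1]],[1,[0,0,0],[0,0,-1]],[1,[0,0,0],[0,0,-1]],[1,[0,0,0],[0,0,-1]]]'
python3 -m jog '[[0.6,[0,0,0],[0,0,-1]],[0.6,[0,0,0],[0,0,-1]],[0.6,[0,0,0],[0,0,-0.8]],[0.6,[0,0,0],[0,0,0]]]'
python3 -c "
from h import *
plan(.5215,-.0855,.14,54)"
```

```text
time_s: 1.1
eef_pos: [0.4996, 0.0226, 0.171]
tool_rot: [0.421, 0.907, -0.0, -0.0]
contact_force: [-0.8, -0.1, -0.0]
finger_gap: 1.002
grip_force: 0.0
time_s: 1.6
eef_pos: [0.4996, 0.0226, 0.1711]
tool_rot: [0.309, 0.951, -0.0, -0.0]
contact_force: [-0.4, 0.7, -0.3]
finger_gap: 0.6
grip_force: 0.0
t 1.6 pos [0.4996 0.0226 0.1711] head 53.97 F [-0.4  0.7 -0.3] gap 0.6 grip 0.0
turn [-0.   -0.   -0.01] shift after [-1.35 -1.24  0.52]
```

```bash

python3 -m jog '[[0.6,[-0.6,-0.62,0],[0,0,0]],[0.6,[-0.75,-0.62,0],[0,0,0]],[0.6,[0,0,0],[0,0,0]]]'
python3 -c "
from h import *
plan(.5215,-.0855,.14,54)
c=cap('wrist'); print(c['mtx'][0],-c['R'].T@c['t']); save(c['img'],'w1.png',1.55)"
```

```text
time_s: 1.98
eef_pos: [0.5216, -0.0903, 0.171]
tool_rot: [0.313, 0.95, -0.001, 0.0]
contact_force: [-0.9, 1.2, -0.4]
finger_gap: 0.599
grip_force: 0.0
t 1.98 pos [ 0.5216 -0.0903  0.171 ] head 53.48 F [-0.9  1.2 -0.4] gap 0.599 grip 0.0
turn [-0.02  0.01 -0.1 ] shift after [0.05 0.06 0.52]
[297.31863964   0.         251.88370155] [ 0.46313923 -0.04620837  0.31237182]
```

View pics/w1.png

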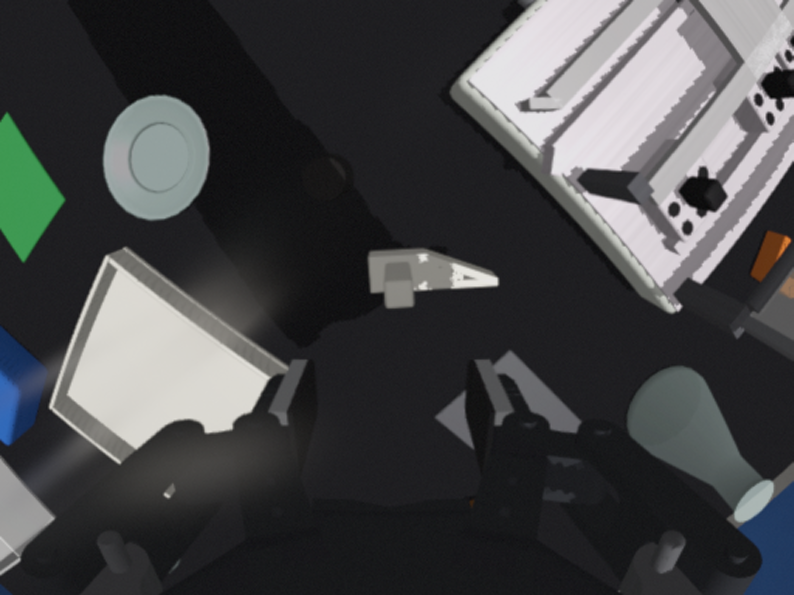

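```bash
python3 -c "
from h import *
c=ld('wrist'); f=lambda u,v,z: fish(c,u/1.55,v/1.55,z)[:2]
print('post top', f(399,292,.07)); 
a=f(368,253,.02);b=f(424,249,.02);t=f(497,279,.02)
print(a,b,t,np.linalg.norm(a-b),np.degrees(np.arctan2(*(b-a)[::-1])),np.degrees(np.arctan2(*(t-a)[::-1])),np.linalg.norm(t-a))
b0=f(373,293,.0);t0=f(497,286,.0); print(b0,t0,np.linalg.norm(t0-b0),np.degrees(np.arctan2(*(t0-b0)[::-1])))
# shaker: rest/hinge post, deck corners, bar features
for n,(u,v,z) in dict(FR=(455,92,.06),RR=(675,303,.06)).items(): print(n,f(u,v,z))
"
```

```text
post top [ 0.52161518 -0.08410584]
[ 0.50061126 -0.09248178] [ 0.52001444 -0.06184646] [ 0.56532802 -0.03401288] 0.036263017447584776 57.65146751211451 42.09649793941632 0.08721738091728223
[ 0.52816378 -0.1102274 ] [ 0.57666015 -0.0359981 ] 0.08866728373917708 56.84213388079903
FR [0.45157006 0.00539593]
RR [0.63868624 0.05695719]
```

```bash

python3 -m jog '[[0.6,[0,0,0],[0,0,-0.6]],[0.6,[0,0,0],[0,0,0]]]'
python3 -c "
from h import *
plan(.5216,-.0845,.030,57)"
```

```text
time_s: 2.28
eef_pos: [0.5215, -0.084, 0.1712]
tool_rot: [0.284, 0.959, 0.0, -0.0]
contact_force: [0.9, -0.5, 0.4]
finger_gap: 0.598
grip_force: 0.0
t 2.27 pos [ 0.5215 -0.084   0.1712] head 57.02 F [ 0.9 -0.5  0.4] gap 0.598 grip 0.0
turn [ 0. -0.  0.] shift after [-0.01 -0.01  2.35]
```

```bash

python3 -m jog '[[0.6,[0,0,0.7],[0,0,0]],[0.6,[0,0,0.7],[0,0,0]],[0.6,[0,0,0.6],[0,0,0]],[0.6,[0,0,0.35],[0,0,0]],[0.6,[0,0,0],[0,0,0]]]'
python3 -m jog '[[0,[0,0,0],[0,0,0]],[0,[0,0,0],[0,0,0]],[0,[0,0,0],[0,0,0]],[0,[0,0,0],[0,0,0]]]'
python3 -m jog '[[0,[0,0,-0.5],[0,0,0]],[0,[0,0,-0.5],[0,0,0]],[0,[0,0,-0.7],[0,0,0]],[0,[0,0,0],[0,0,0]]]'
python3 -c "
from h import *
plan(.4,-.0845,.03,101.8)
c=cap('wrist');save(c['img'][150:384,120:400],'w2.png',2)
c=cap('side');save(c['img'][150:300,125:285],'s2.png',3.5)
"
```

```text
time_s: 2.9
eef_pos: [0.5204, -0.0843, 0.029]
tool_rot: [0.284, 0.959, -0.0, -0.002]
contact_force: [-1.5, 0.6, 0.5]
finger_gap: 0.604
grip_force: 0.0
time_s: 3.4
eef_pos: [0.5226, -0.0851, 0.0317]
tool_rot: [0.284, 0.959, 0.0, 0.001]
contact_force: [-1.9, 0.6, 6.5]
finger_gap: 0.178
grip_force: 59.2
time_s: 3.9
eef_pos: [0.5236, -0.0854, 0.1359]
tool_rot: [0.284, 0.959, 0.001, 0.003]
contact_force: [-1.1, -0.4, -1.1]
finger_gap: 0.176
grip_force: 58.8
t 3.9 pos [ 0.5236 -0.0854  0.1359] head 56.98 F [-1.1 -0.4 -1.1] gap 0.176 grip 58.8
turn [ 0.01  0.07 -8.96] shift after [2.01 0.44 1.76]
```

View pics/w2.png

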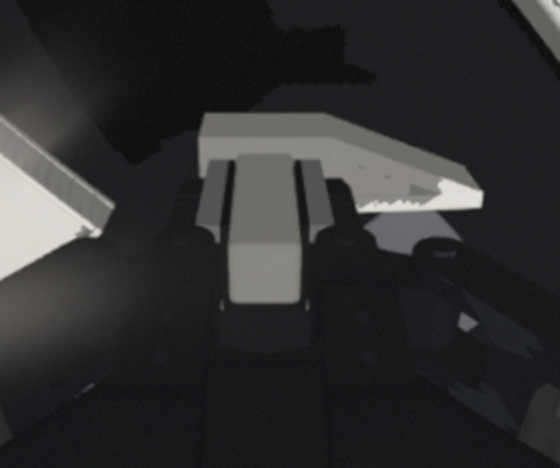

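```bash

python3 -m jog '[[0,[0,0,-0.3],[0,0,-1]],[0,[0,0,-0.3],[0,0,-1]],[0,[0,0,0],[0,0,-1]],[0,[0,0,0],[0,0,-1]],[0,[0,0,0],[0,0,-1]],[0,[0,0,0],[0,0,-1]],[0,[0,0,0],[0,0,-1]],[0,[0,0,0],[0,0,-1]]]'
python3 -m jog '[[0,[0.24,0.51,0],[0,0,-1]],[0,[0,0,0],[0,0,0]],[0,[0,0,0],[0,0,0]]]'
python3 -c "
from h import *
plan(.5057,-.0578,.16,102)
c=cap('wrist');save(c['img'][20:340,180:512],'w3.png',2)
c=cap('side');c=cap('scene')
"
```

```text
time_s: 5.0
eef_pos: [0.5207, -0.0851, 0.1667]
tool_rot: [-0.062, 0.998, 0.0, -0.001]
contact_force: [0.8, -0.1, -1.7]
finger_gap: 0.182
grip_force: 58.6
time_s: 5.38
eef_pos: [0.5033, -0.0569, 0.1675]
tool_rot: [-0.104, 0.995, -0.0, -0.001]
contact_force: [0.7, -0.5, -1.4]
finger_gap: 0.177
grip_force: 58.8
t 5.38 pos [ 0.5033 -0.0569  0.1675] head 101.95 F [ 0.7 -0.5 -1.4] gap 0.177 grip 58.8
turn [ 0.   -0.01 -0.01] shift after [-0.04 -0.02  0.13]
```

View pics/w3.png

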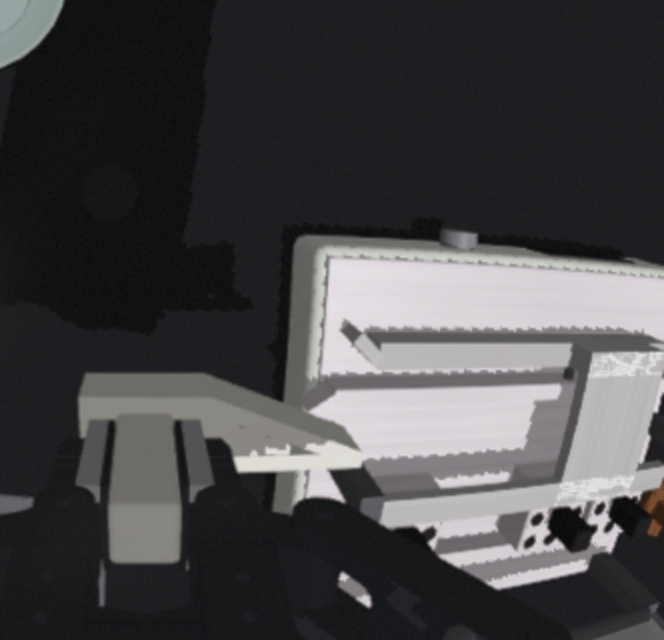

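```bash
cat >> h.py <<'E'
def fcloud(c):
    K=c['mtx'];h,w=c['range_z'].shape;u,v=np.meshgrid(np.arange(w)-K[0,2],np.arange(h)-K[1,2]);r=np.hypot(u,v)+1e-9;a=r/K[0,0];z=c['range_z'].astype(float)
    P=np.stack([np.tan(a)*u/r*z,np.tan(a)*v/r*z,z],-1);W=(P-c['t'])@c['R'];W[z==0]=np.nan;return W
E
python3 - <<'E'
from h import *
c=ld('wrist');W=fcloud(c).reshape(-1,3)
th,t=.2117,np.array([.5044,.1485]);R=np.array([[np.cos(th),-np.sin(th)],[np.sin(th),np.cos(th)]])
L=np.c_[(W[:,:2]-t)@R,W[:,2]]; L=L[~np.isnan(L[:,0])]
def q(m): return L[m]
for y in np.arange(-.13,.11,.02):
    for nm,zl,zh,xl,xh in [('bar',.077,.084,-.075,-.036),('wall',.074,.082,-.034,-.01),('lip',.09,.1,.0,.045),('deckfront',.055,.065,-.12,-.07)]:
        m=(abs(L[:,1]-y)<.01)&(L[:,2]>zl)&(L[:,2]<zh)&(L[:,0]>xl)&(L[:,0]<xh)
        if m.sum()>4: print(round(y,2),nm,m.sum(),np.percentile(L[m,0],[3,50,97]).round(4),np.median(L[m,2]).round(4))
m=(abs(L[:,0]+.046)<.01)&(L[:,2]>.076)&(L[:,2]<.085); print('bar y',np.percentile(L[m,1],[1,99]))
m=(abs(L[:,0]+.0)<.08)&(L[:,2]>.056)&(L[:,2]<.065);print('deck y',np.percentile(L[m,1],[1,5]))
# wedge tip in hand
m=(L[:,1]<-.125)&(L[:,1]>-.26)&(abs(L[:,0]+.042)<.03)&(L[:,2]>.1)
print('wedge',m.sum(),np.percentile(L[m],[1,99],axis=0).round(4))
for y in(-.225,-.18,-.16,-.145):
    k=m&(abs(L[:,1]-y)<.005);print(y,k.sum(),np.percentile(L[k],[2,98],axis=0).round(4) if k.sum() else '')
E
```

```text
-0.13 wall 56 [-0.0215 -0.0177 -0.015 ] 0.0767
-0.11 bar 99 [-0.0511 -0.0464 -0.0395] 0.0789
-0.11 wall 187 [-0.0263 -0.0225 -0.0177] 0.0768
-0.11 lip 80 [0.0014 0.0047 0.0131] 0.0967
-0.11 deckfront 272 [-0.0813 -0.0758 -0.0703] 0.0588
-0.09 bar 273 [-0.048  -0.0421 -0.0365] 0.0788
-0.09 wall 192 [-0.0266 -0.0231 -0.0188] 0.0767
-0.09 lip 187 [0.0203 0.026  0.0344] 0.0947
-0.09 deckfront 249 [-0.0814 -0.0761 -0.0706] 0.0588
-0.07 bar 259 [-0.0479 -0.0424 -0.0363] 0.0788
-0.07 wall 164 [-0.0262 -0.023  -0.0186] 0.0768
-0.07 lip 335 [0.0207 0.0279 0.0422] 0.0948
-0.07 deckfront 235 [-0.0813 -0.0758 -0.0703] 0.0589
-0.05 bar 228 [-0.0479 -0.0425 -0.0366] 0.0788
-0.05 wall 153 [-0.0265 -0.023  -0.0186] 0.0769
-0.05 lip 264 [0.0204 0.0267 0.0346] 0.0947
-0.05 deckfront 210 [-0.0812 -0.076  -0.0706] 0.0588
-0.03 bar 209 [-0.0477 -0.0422 -0.0363] 0.0789
-0.03 wall 137 [-0.0261 -0.0227 -0.0185] 0.0769
-0.03 lip 238 [0.0207 0.0264 0.035 ] 0.0947
-0.03 deckfront 193 [-0.0812 -0.0758 -0.0704] 0.0588
-0.01 bar 188 [-0.0476 -0.042  -0.0365] 0.0789
-0.01 wall 127 [-0.0264 -0.0225 -0.0185] 0.077
-
[... 582 characters left out ...]
-0.0473 -0.0466] 0.0787
0.07 lip 278 [0.0014 0.0241 0.0435] 0.0949
0.07 deckfront 111 [-0.0806 -0.0756 -0.0705] 0.0589
0.09 bar 14 [-0.0474 -0.0465 -0.0445] 0.079
0.09 wall 13 [-0.0253 -0.0209 -0.0184] 0.0772
0.09 lip 131 [0.0212 0.0272 0.0352] 0.0948
0.09 deckfront 95 [-0.0803 -0.0752 -0.0704] 0.0589
bar y [-0.10931234  0.07822235]
deck y [-0.11845092 -0.11282202]
wedge 45764 [[-0.0644 -0.2569  0.1413]
 [-0.0336 -0.1404  0.2694]]
-0.225 1914 [[-0.0568 -0.2299  0.193 ]
 [-0.0398 -0.2202  0.2658]]
-0.18 3519 [[-0.0644 -0.1849  0.1433]
 [-0.0454 -0.1753  0.2698]]
-0.16 4842 [[-0.0567 -0.1647  0.147 ]
 [-0.0332 -0.1552  0.2635]]
-0.145 2680 [[-0.0577 -0.1499  0.1429]
 [-0.0333 -0.1405  0.2652]]
```

```bash
cat >> h.py <<'E'
TH=.2117;T0=np.array([.5077,.1513]);RS=np.array([[np.cos(TH),-np.sin(TH)],[np.sin(TH),np.cos(TH)]])
def sh(x,y): return RS@np.array([x,y])+T0
def loc(p): return RS.T@(np.array(p)[:2]-T0)
def splan(x,y,z,head=102.13):
    w=sh(x,y); print('loc now',loc(robot.read_state()['eef_pos']).round(4)); plan(w[0],w[1],z,head)
E
python3 -m jog '[[0,[-0.08,0,0.5],[0,0,0]],[0,[0,0,0.45],[0,0,0]],[0,[0,0,0.28],[0,0,0]],[0,[0,0,0],[0,0,0]],[0,[0,0,0],[0,0,0]]]'
python3 -c "
from h import *
splan(-.043,-.195,.0935)"
```

```text
time_s: 6.15
eef_pos: [0.509, -0.0557, 0.0954]
tool_rot: [-0.104, 0.995, -0.0, 0.001]
contact_force: [0.3, 0.0, -0.6]
finger_gap: 0.175
grip_force: 58.7
loc now [-0.0423 -0.2026]
t 6.15 pos [ 0.509  -0.0557  0.0954] head 101.99 F [ 0.3  0.  -0.6] gap 0.175 grip 58.7
turn [-0.    0.02 -0.03] shift after [0.01 0.13 0.03]
```

```bash

python3 -m jog '[[0,[0.01,0.2,0],[0,0,0]],[0,[0,0.2,0.02],[0,0,0]],[0,[0,0.15,0],[0,0,0]],[0,[0,0,0],[0,0,0]]]'
python3 -c "
from h import *
splan(-.043,-.082,.0935)
c=cap('wrist');save(c['img'][120:340,180:430],'w4.png',2.5)"
```

```text
time_s: 6.65
eef_pos: [0.5007, -0.022, 0.0935]
tool_rot: [-0.105, 0.994, 0.0, 0.0]
contact_force: [-0.0, 0.1, -2.2]
finger_gap: 0.181
grip_force: 60.0
loc now [-0.0432 -0.168 ]
t 6.65 pos [ 0.5007 -0.022   0.0935] head 102.11 F [-0.   0.1 -2.2] gap 0.181 grip 60.0
turn [ 0.  0. -0.] shift after [-0.    1.43 -0.  ]
```

View pics/w4.png

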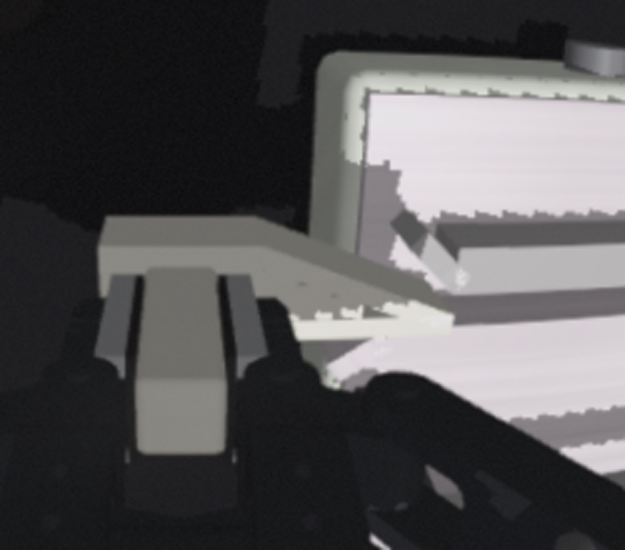

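```bash

python3 -m jog '[[0,[0.025,0,0],[0,0,0]],[0,[0,0.15,0],[0,0,0]],[0,[0,0.15,0],[0,0,0]],[0,[0,0,0],[0,0,0]]]'
python3 -c "
from h import *
splan(-.043,-.082,.0935)
c=cap('wrist');save(c['img'][120:340,180:430],'w5.png',2.5)"
```

```text
time_s: 7.2
eef_pos: [0.496, -0.0049, 0.0936]
tool_rot: [-0.105, 0.994, 0.0, 0.001]
contact_force: [2.4, 0.1, -2.0]
finger_gap: 0.183
grip_force: 43.1
loc now [-0.0443 -0.1503]
t 7.2 pos [ 0.496  -0.0049  0.0936] head 102.07 F [ 2.4  0.1 -2. ] gap 0.183 grip 43.1
turn [ 0.    0.01 -0.01] shift after [-0.02  1.14  0.  ]
```

View pics/w5.png

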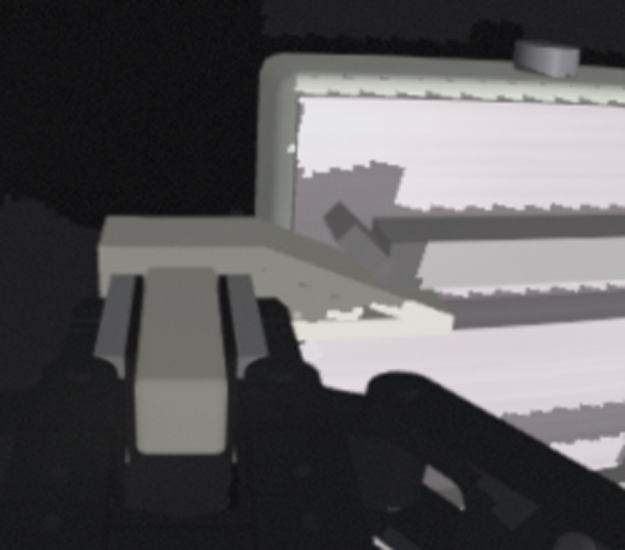

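```bash

python3 -m jog '[[0,[0,0.2,0],[0,0,0]],[0,[0,0.2,0],[0,0,0]],[0,[0,0.2,0],[0,0,0]],[0,[0,0,0],[0,0,0]]]'
python3 -c "
from h import *
splan(-.043,-.082,.0925)"
```

```text
time_s: 7.75
eef_pos: [0.4886, 0.0303, 0.0937]
tool_rot: [-0.105, 0.994, 0.0, 0.001]
contact_force: [4.1, 1.8, -1.6]
finger_gap: 0.177
grip_force: 60.8
loc now [-0.0441 -0.1143]
t 7.75 pos [0.4886 0.0303 0.0937] head 102.07 F [ 4.1  1.8 -1.6] gap 0.177 grip 60.8
turn [ 0.01  0.02 -0.01] shift after [-0.02  0.54  0.02]
```

```bash

python3 -m jog '[[0,[0,0.2,0],[0,0,0]],[0,[0,0.2,0],[0,0,0]],[0,[0,0.14,0],[0,0,0]],[0,[-0.02,0,0.02],[0,0,0]],[0,[0,0,0],[0,0,0]]]'
python3 -c "
from h import *
splan(-.043,-.082,.0925)"
python3 -m jog '[[0.2,[0,0,0],[0,0,0]],[0.3,[0,0,0],[0,0,0]],[0.4,[0,0,0],[0,0,0]],[0.4,[0,0,0],[0,0,0]],[0.4,[0,0,-0.3],[0,0,0]],[0.4,[0,0,-0.5],[0,0,0]],[0.4,[0,0,-0.7],[0,0,0]],[0.4,[0,0,0],[0,0,0]]]'
python3 -c "
from h import *
splan(.045,.075,.2,102.13-180)
c=cap('wrist');save(c['img'][60:360,150:512],'w6.png',2)
W=fcloud(c).reshape(-1,3);L=np.c_[(W[:,:2]-T0)@RS,W[:,2]]; L=L[~np.isnan(L[:,0])]
for y in(-.04,0,.08):
  m=(abs(L[:,1]-y)<.012)&(L[:,2]>.09)&(L[:,2]<.1)&(L[:,0]>-.01)&(L[:,0]<.06);print('lip',y,np.percentile(L[m,0],[3,97]) if m.sum() else '')
  m=(abs(L[:,1]-y)<.012)&(L[:,2]>.075)&(L[:,2]<.085)&(L[:,0]>-.08)&(L[:,0]<-.035);print('bar',y,np.percentile(L[m,0],[3,97]) if m.sum() else '')
m=(abs(L[:,0]+.042)<.012)&(abs(L[:,1]+.082)<.03)&(L[:,2]>.12)&(L[:,2]<.136);print('post',m.sum(),L[m].mean(0))
m=(abs(L[:,0]-.045)<.012)&(L[:,2]>.106)&(L[:,2]<.117)
for y in(-.075,-.025,.025,.075):
  k=m&(abs(L[:,1]-y)<.015);print('block',y,k.sum(),L[k].mean(0) if k.sum() else '')"
```

```text
time_s: 8.38
eef_pos: [0.4826, 0.0617, 0.0921]
tool_rot: [-0.105, 0.994, 0.0, 0.0]
contact_force: [3.3, 4.1, -1.1]
finger_gap: 0.176
grip_force: 60.9
loc now [-0.0434 -0.0823]
t 8.38 pos [0.4826 0.0617 0.0921] head 102.02 F [ 3.3  4.1 -1.1] gap 0.176 grip 60.9
turn [ 0.01  0.   -0.02] shift after [-0.01  0.01 -0.01]
time_s: 9.38
eef_pos: [0.4843, 0.0614, 0.1852]
tool_rot: [-0.104, 0.995, 0.0, 0.003]
contact_force: [-0.5, 0.1, -1.0]
finger_gap: 0.403
grip_force: 0.0
loc now [-0.0418 -0.083 ]
t 9.38 pos [0.4843 0.0614 0.1852] head 102.0 F [-0.5  0.1 -1. ] gap 0.403 grip 0.0
turn [1.000e-01 1.000e-02 3.597e+01] shift after [ 1.45 -2.63 -0.25]
lip -0.04 [0.00306554 0.00337309]
bar -0.04 [-0.06589388 -0.03607579]
lip 0 [-0.00719575  0.01658457]
bar 0 [-0.06557781 -0.05393009]
lip 0.08 [0.00286278 0.03894894]
bar 0.08 [-0.06549731 -0.05399626]
post 534 [-0.04335871 -0.081913    0.12822348]
block -0.075 247 [ 0.04286656 -0.07632358  0.11089111]
block -0.025 0 
block 0.025 0 
block 0.075 189 [0.04401666 0.07203124 0.11069579]
```

View pics/w6.png

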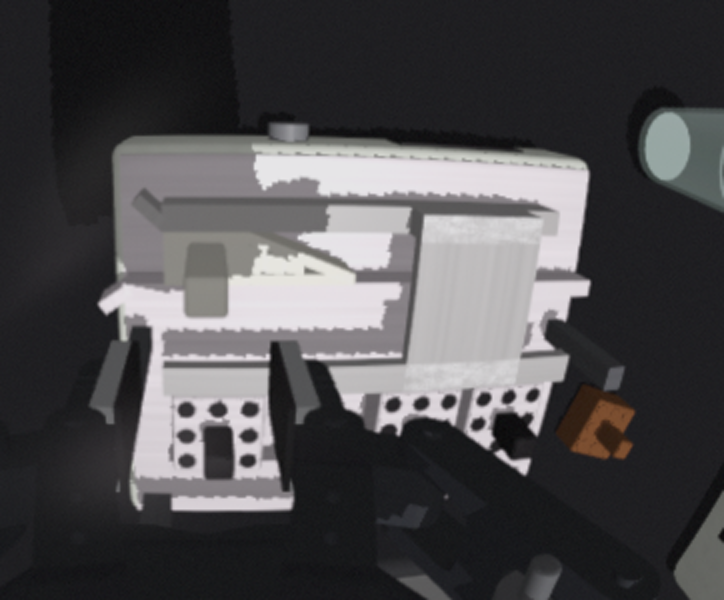

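```bash

python3 -m jog '[[0.4,[-0.7,0.12,0],[0,0,0]],[0.4,[-0.73,0,0],[0,0,0]],[0.4,[0,0,0],[0,0,0]],[0.4,[0,0,0],[0,0,0]]]'
python3 -c "
from h import *
splan(.044,-.0755,.091)
print(robot.read_state()['joint_pos'].round(2))"
```

```text
time_s: 9.93
eef_pos: [0.5641, 0.0858, 0.1809]
tool_rot: [-0.105, 0.995, -0.0, -0.001]
contact_force: [-0.2, -0.5, 0.4]
finger_gap: 0.401
grip_force: 0.0
loc now [ 0.0414 -0.0759]
t 9.93 pos [0.5641 0.0858 0.1809] head 102.0 F [-0.2 -0.5  0.4] gap 0.401 grip 0.0
turn [ 0.   -0.03 -0.03] shift after [-0.04  0.01  1.5 ]
[-0.01  0.26 -0.26  1.66  0.07  1.23  1.5 ]
```

```bash

python3 -m jog '[[0.4,[-0.04,0,0.5],[0,0,0]],[0.4,[0,0,0.5],[0,0,0]],[0.4,[0,0,0.3],[0,0,0]],[0.4,[0,0,0.2],[0,0,0]],[0.4,[0,0,0],[0,0,0]]]'
python3 -m jog '[[0,[0,0,0],[0,0,0]],[0,[0,0,0],[0,0,0]],[0,[0,0,0],[0,0,0]]]'
python3 -m jog '[[0,[0,0,-0.2],[0,0,0]],[0,[0,0,-0.4],[0,0,0]],[0,[0,0,-0.6],[0,0,0]],[0,[0,0,-0.6],[0,0,0]],[0,[0,0,0],[0,0,0]]]'
python3 -c "
from h import *
plan(.486,-.305,.2,102)"
```

```text
time_s: 10.55
eef_pos: [0.567, 0.0863, 0.0918]
tool_rot: [-0.105, 0.995, -0.0, -0.0]
contact_force: [-0.0, -0.1, 0.2]
finger_gap: 0.397
grip_force: 0.0
time_s: 10.92
eef_pos: [0.568, 0.0865, 0.0931]
tool_rot: [-0.104, 0.995, 0.0, 0.001]
contact_force: [-0.8, -1.3, 4.9]
finger_gap: 0.145
grip_force: 60.3
time_s: 11.55
eef_pos: [0.5688, 0.0869, 0.2037]
tool_rot: [-0.105, 0.995, 0.0, 0.003]
contact_force: [0.2, 0.4, -1.2]
finger_gap: 0.147
grip_force: 59.4
t 11.55 pos [0.5688 0.0869 0.2037] head 102.01 F [ 0.2  0.4 -1.2] gap 0.147 grip 59.4
turn [-0.    0.06  0.  ] shift after [ 2.71 -6.1   0.06]
```

```bash

python3 -m jog '[[0,[0.38,-0.87,0],[0,0,0]],[0,[0.38,-0.87,0],[0,0,0]],[0,[0.38,-0.87,0],[0,0,0]],[0,[0.38,-0.87,0],[0,0,0]],[0,[0.38,-0.87,0],[0,0,0]],[0,[0.38,-0.87,0],[0,0,0]],[0,[0.4,-0.88,0],[0,0,0]],[0,[0,0,0],[0,0,0]]]'
python3 -c "
from h import *
plan(.486,-.305,.2,102)
c=cap('wrist');c2=cap('scene');b=cap('side')
for n,W in(('w',fcloud(c)),('sc',cloud(c2)),('sd',cloud(b))):
  W=W.reshape(-1,3);W=W[(abs(W[:,0]-.483)<.125)&(abs(W[:,1]+.308)<.125)]
  f=W[(W[:,2]<.012)&(W[:,2]>-.01)]
  m=W[(W[:,2]>.024)&(W[:,2]<.034)]
  print(n,len(m),m.min(0),m.max(0),cv2.minAreaRect(m[:,:2].astype(np.float32)*1000))
save(c['img'],'w7.png',1.5)"
```

```text
time_s: 12.55
eef_pos: [0.4831, -0.3101, 0.1991]
tool_rot: [-0.1, 0.995, -0.0, -0.001]
contact_force: [-0.0, 0.9, -1.7]
finger_gap: 0.15
grip_force: 59.4
t 12.55 pos [ 0.4831 -0.3101  0.1991] head 101.53 F [-0.   0.9 -1.7] gap 0.15 grip 59.4
turn [-0.01 -0.03 -0.09] shift after [-0.06  0.07 -0.02]
w 2096 [ 0.35832036 -0.43265365  0.02400018] [ 0.59333969 -0.19643173  0.03396065] ((456.74896240234375, -320.37615966796875), (243.58384704589844, 190.03248596191406), 16.889894485473633)
sc 376 [ 0.39317849 -0.4310292   0.02401742] [ 0.59540077 -0.197568    0.03398329] ((479.32684326171875, -313.4006042480469), (197.3152618408203, 187.7626495361328), 16.60118865966797)
sd 284 [ 0.35899685 -0.41547025  0.0240012 ] [ 0.58856306 -0.19364531  0.03383471] ((452.59161376953125, -309.3843078613281), (238.46080017089844, 175.55055236816406), 16.1495361328125)
```

View pics/w7.png

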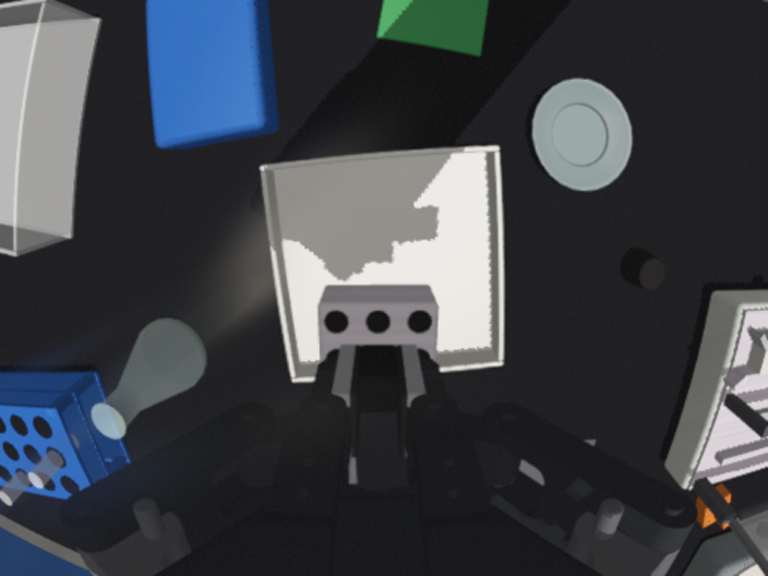

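```bash
python3 -c "
from h import *
c=ld('wrist')
q=np.array([fish(c,u/1.5,v/1.5,.03)[:2] for u,v in[(262,167),(499,148),(503,366),(294,381)]]);print(q.round(4),q.mean(0))
d=[q[1]-q[0],q[2]-q[3],q[0]-q[3],q[1]-q[2]];print([ (round(np.linalg.norm(e),4),round(np.degrees(np.arctan2(e[1],e[0])),1)) for e in d])
th,t,e=fit2(np.array([[-.085,-.085],[-.085,.085],[.085,.085],[.085,-.085]]),q);print(th,t,e)
h=th;R=np.array([[np.cos(h),-np.sin(h)],[np.sin(h),np.cos(h)]])
for p in[(.04,.04),(-.04,.04),(-.04,-.04),(.04,-.04)]: print(p,(t+R@np.array(p)).round(4))
"
```

```text
[[ 0.4318 -0.4029]
 [ 0.3852 -0.2423]
 [ 0.5464 -0.1946]
 [ 0.5917 -0.3554]] [ 0.48878885 -0.298799  ]
[(np.float64(0.1672), np.float64(106.2)), (np.float64(0.1671), np.float64(105.7)), (np.float64(0.1668), np.float64(-163.5)), (np.float64(0.1681), np.float64(-163.5))]
0.28346658001461866 [ 0.48878885 -0.298799  ] [[ 0.00088882  0.00132773]
 [ 0.00181944 -0.00136715]
 [-0.00024735 -0.00118586]
 [-0.00246092  0.00122529]]
(0.04, 0.04) [ 0.516  -0.2492]
(-0.04, 0.04) [ 0.4392 -0.2716]
(-0.04, -0.04) [ 0.4616 -0.3484]
(0.04, -0.04) [ 0.5384 -0.326 ]
```

```bash

python3 -m jog '[[0,[0,0,0],[0,0,-0.94]],[0,[-0.81,-0.51,0],[0,0,0]],[0,[0,0,0.8],[0,0,0]],[0,[0,0,0.8],[0,0,0]],[0,[0,0,0.6],[0,0,0]],[0,[0,0,0],[0,0,0]]]'
python3 -c "
from h import *
plan(.5384,-.326,.0375,106.2)"
```

```text
time_s: 13.45
eef_pos: [0.5403, -0.3174, 0.0652]
tool_rot: [-0.146, 0.989, 0.002, -0.002]
contact_force: [0.2, 0.2, -1.3]
finger_gap: 0.149
grip_force: 59.4
t 13.45 pos [ 0.5403 -0.3174  0.0652] head 106.84 F [ 0.2  0.2 -1.3] gap 0.149 grip 59.4
turn [ 0.06 -0.04  0.13] shift after [ 0.07 -0.13  0.46]
```

```bash

python3 -m jog '[[0,[0.07,-0.13,0.2],[0,0,0.1]],[0,[0,0,0.15],[0,0,0]],[0,[0,0,0.1],[0,0,0]],[0,[0,0,0],[0,0,0]],[0.2,[0,0,0],[0,0,0]],[0.3,[0,0,0],[0,0,0]],[0.4,[0,0,0],[0,0,0]],[0.4,[0,0,0],[0,0,0]]]'
python3 -m jog '[[0.4,[0,0,-0.4],[0,0,0]],[0.4,[0,0,-0.6],[0,0,0]],[0.4,[0,0,-0.8],[0,0,0]],[0.4,[0,0,-0.9],[0,0,0]],[0.4,[0,0,0],[0,0,0.8]]]'
python3 -c "
from h import *
splan(.044,.025,.2)
c=cap('wrist');save(c['img'][90:330,140:400],'w8.png',2)"
```

```text
time_s: 14.45
eef_pos: [0.5399, -0.329, 0.0413]
tool_rot: [-0.141, 0.99, -0.0, 0.0]
contact_force: [-0.6, 0.4, 0.4]
finger_gap: 0.402
grip_force: 0.0
time_s: 15.08
eef_pos: [0.5417, -0.3302, 0.2086]
tool_rot: [-0.105, 0.994, -0.002, 0.004]
contact_force: [-0.1, -1.0, -1.1]
finger_gap: 0.399
grip_force: 0.0
loc now [-0.0679 -0.4779]
t 15.07 pos [ 0.5417 -0.3302  0.2086] head 102.11 F [-0.1 -1.  -1.1] gap 0.399 grip 0.0
turn [-0.06  0.08 -0.  ] shift after [-1.87  8.38  0.14]
```

View pics/w8.png

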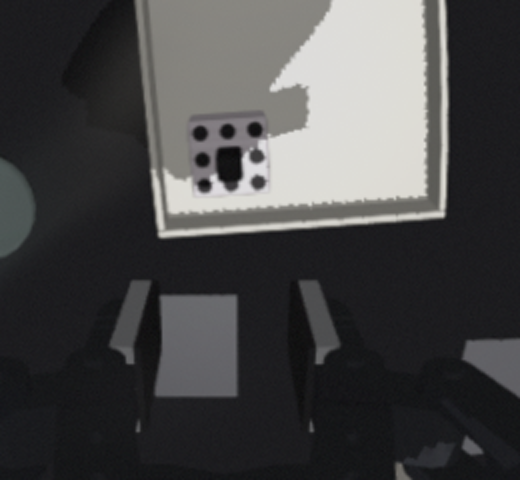

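```bash

python3 -m jog '[[0.4,[-0.21,0.93,0],[0,0,0]],[0.4,[-0.21,0.93,0],[0,0,0]],[0.4,[-0.21,0.93,0],[0,0,0]],[0.4,[-0.21,0.93,0],[0,0,0]],[0.4,[-0.21,0.93,0],[0,0,0]],[0.4,[-0.21,0.93,0],[0,0,0]],[0.4,[-0.21,0.93,0],[0,0,0]],[0.4,[-0.21,0.93,0],[0,0,0]]]'
python3 -m jog '[[0.4,[-0.19,0.92,0],[0,0,0]],[0.4,[0,0,0],[0,0,0]],[0.4,[0,0,0],[0,0,0]]]'
python3 -c "
from h import *
splan(.044,.025,.0918)
c=cap('wrist');W=fcloud(c).reshape(-1,3);L=np.c_[(W[:,:2]-T0)@RS,W[:,2]]; L=L[~np.isnan(L[:,0])]
m=(abs(L[:,0]-.045)<.02)&(L[:,2]>.106)&(L[:,2]<.117)
for y in(.025,.075):
  k=m&(abs(L[:,1]-y)<.02);print('block',y,k.sum(),L[k].mean(0) if k.sum() else '',np.percentile(L[k],[3,97],axis=0) if k.sum() else '')
m=(abs(L[:,0]+.042)<.015)&(abs(L[:,1]+.082)<.03)&(L[:,2]>.12)&(L[:,2]<.136);print('post',m.sum(),L[m].mean(0))"
```

```text
time_s: 16.12
eef_pos: [0.5434, 0.1303, 0.2027]
tool_rot: [-0.107, 0.994, -0.0, -0.0]
contact_force: [0.9, 0.4, 0.7]
finger_gap: 0.4
grip_force: 0.0
time_s: 16.5
eef_pos: [0.5432, 0.1844, 0.2025]
tool_rot: [-0.107, 0.994, -0.0, -0.0]
contact_force: [0.3, -0.7, 0.0]
finger_gap: 0.399
grip_force: 0.0
loc now [0.0417 0.0249]
t 16.5 pos [0.5432 0.1844 0.2025] head 102.25 F [ 0.3 -0.7  0. ] gap 0.399 grip 0.0
turn [-0.01 -0.01  0.02] shift after [-0.04  0.    1.84]
block 0.025 294 [0.04445235 0.0234044  0.11125528] [[0.03851285 0.01668686 0.10699476]
 [0.05163941 0.0298768  0.11309131]]
block 0.075 276 [0.04471935 0.07315937 0.11112981] [[0.03867407 0.06701447 0.10739956]
 [0.05175154 0.07987377 0.11284942]]
post 436 [-0.04198848 -0.07963723  0.12797129]
```

```bash

python3 -m jog '[[0.4,[-0.05,-0.02,0.6],[0,0,0]],[0.4,[0,0,0.6],[0,0,0]],[0.4,[0,0,0.4],[0,0,0]],[0.4,[0,0,0.22],[0,0,0]],[0.4,[0,0,0],[0,0,0]],[0,[0,0,0],[0,0,0]],[0,[0,0,0],[0,0,0]],[0,[0,0,0],[0,0,0]]]'
python3 -m jog '[[0,[0,0,-0.2],[0,0,0]],[0,[0,0,-0.4],[0,0,0]],[0,[0,0,-0.6],[0,0,0]],[0,[0,0,-0.6],[0,0,0]],[0,[0,0,0],[0,0,-0.8]],[0,[0,0,0],[0,0,0]]]'
python3 -c "
from h import *
plan(.516,-.2492,.2,106.2)"
```

```text
time_s: 17.55
eef_pos: [0.5474, 0.1844, 0.0951]
tool_rot: [-0.106, 0.994, 0.0, 0.001]
contact_force: [-0.7, -3.5, 5.7]
finger_gap: 0.143
grip_force: 60.7
time_s: 18.3
eef_pos: [0.5464, 0.1846, 0.2025]
tool_rot: [-0.141, 0.99, 0.0, 0.0]
contact_force: [-0.2, 0.5, -1.0]
finger_gap: 0.145
grip_force: 59.7
t 18.3 pos [0.5464 0.1846 0.2025] head 106.2 F [-0.2  0.5 -1. ] gap 0.145 grip 59.7
turn [ 0.  0. -0.] shift after [ 2.5  -6.8   0.04]
```

```bash

python3 -m jog '[[0,[0.31,-0.85,0],[0,0,0]],[0,[0.31,-0.85,0],[0,0,0]],[0,[0.31,-0.85,0],[0,0,0]],[0,[0.31,-0.85,0],[0,0,0]],[0,[0.31,-0.85,0],[0,0,0]],[0,[0.31,-0.85,0],[0,0,0]],[0,[0.32,-0.85,0],[0,0,0]],[0,[0.32,-0.85,0],[0,0,0]]]'
python3 -m jog '[[0,[0,0,0.6],[0,0,0]],[0,[0,0,0.8],[0,0,0]],[0,[0,0,0.8],[0,0,0]],[0,[0,0,0],[0,0,0]],[0,[0,0,0],[0,0,0]]]'
python3 -c "
from h import *
plan(.516,-.2492,.041,106.2)"
```

```text
time_s: 19.3
eef_pos: [0.5157, -0.2505, 0.2016]
tool_rot: [-0.14, 0.99, 0.0, -0.0]
contact_force: [0.5, 0.2, -1.3]
finger_gap: 0.146
grip_force: 59.7
time_s: 19.92
eef_pos: [0.5173, -0.2495, 0.0717]
tool_rot: [-0.141, 0.99, -0.0, 0.001]
contact_force: [-0.3, -1.6, -1.6]
finger_gap: 0.145
grip_force: 59.7
t 19.93 pos [ 0.5173 -0.2495  0.0717] head 106.16 F [-0.3 -1.6 -1.6] gap 0.145 grip 59.7
turn [-0.01  0.02 -0.01] shift after [0.02 0.01 0.51]
```

```bash

python3 -m jog '[[0,[0,0,0.25],[0,0,0]],[0,[0,0,0.18],[0,0,0]],[0,[0,0,0.1],[0,0,0]],[0,[0,0,0],[0,0,0]],[0.2,[0,0,0],[0,0,0]],[0.3,[0,0,0],[0,0,0]],[0.4,[0,0,0],[0,0,0]],[0.4,[0,0,0],[0,0,0]]]'
python3 -m jog '[[0.4,[0,0,-0.4],[0,0,0]],[0.4,[0,0,-0.6],[0,0,0]],[0.4,[0,0,-0.8],[0,0,0]],[0.4,[0,0,-0.9],[0,0,0]],[0.4,[0,0,0],[0,0,0.8]],[0.4,[0,0,0],[0,0,0]]]'
python3 -c "
from h import *
splan(.0447,.0732,.2)"
```

```text
time_s: 20.92
eef_pos: [0.5164, -0.2492, 0.0381]
tool_rot: [-0.141, 0.99, 0.0, 0.0]
contact_force: [-0.1, -0.6, -0.2]
finger_gap: 0.403
grip_force: 0.0
time_s: 21.68
eef_pos: [0.5164, -0.2492, 0.2003]
tool_rot: [-0.106, 0.994, -0.0, 0.0]
contact_force: [0.1, 0.1, -0.3]
finger_gap: 0.4
grip_force: 0.0
loc now [-0.0757 -0.3934]
t 21.68 pos [ 0.5164 -0.2492  0.2003] head 102.22 F [ 0.1  0.1 -0.3] gap 0.4 grip 0.0
turn [-0.    0.01  0.02] shift after [-2.01  7.78  0.01]
```

```bash

python3 -m jog '[[0.4,[-0.24,0.92,0],[0,0,0]],[0.4,[-0.24,0.92,0],[0,0,0]],[0.4,[-0.24,0.92,0],[0,0,0]],[0.4,[-0.24,0.92,0],[0,0,0]],[0.4,[-0.24,0.92,0],[0,0,0]],[0.4,[-0.24,0.92,0],[0,0,0]],[0.4,[-0.24,0.92,0],[0,0,0]],[0.4,[-0.24,0.92,0],[0,0,0]]]'
python3 -m jog '[[0.4,[-0.09,0.42,0],[0,0,0]],[0.4,[0,0,0],[0,0,0]],[0.4,[0,0,0],[0,0,0]]]'
python3 -c "
from h import *
splan(.0447,.0732,.0918)"
```

```text
time_s: 22.68
eef_pos: [0.5351, 0.2083, 0.1991]
tool_rot: [-0.107, 0.994, -0.0, -0.001]
contact_force: [1.1, -0.1, -0.1]
finger_gap: 0.403
grip_force: 0.0
time_s: 23.05
eef_pos: [0.5356, 0.2312, 0.1994]
tool_rot: [-0.106, 0.994, -0.0, -0.001]
contact_force: [0.3, -0.3, 0.0]
finger_gap: 0.401
grip_force: 0.0
loc now [0.0441 0.0723]
t 23.05 pos [0.5356 0.2312 0.1994] head 102.19 F [ 0.3 -0.3  0. ] gap 0.401 grip 0.0
turn [-0.01 -0.01  0.01] shift after [-0.01  0.02  1.79]
```

```bash

python3 -m jog '[[0.4,[-0.01,0.02,0.6],[0,0,0]],[0.4,[0,0,0.6],[0,0,0]],[0.4,[0,0,0.4],[0,0,0]],[0.4,[0,0,0.17],[0,0,0]],[0.4,[0,0,0],[0,0,0]],[0,[0,0,0],[0,0,0]],[0,[0,0,0],[0,0,0]],[0,[0,0,0],[0,0,0]]]'
python3 -m jog '[[0,[0,0,-0.2],[0,0,0]],[0,[0,0,-0.4],[0,0,0]],[0,[0,0,-0.6],[0,0,0]],[0,[0,0,-0.6],[0,0,0]],[0,[0,0,0],[0,0,-0.8]],[0,[0,0,0],[0,0,0]]]'
python3 -c "
from h import *
plan(.4392,-.2716,.2,106.2)"
```

```text
time_s: 24.05
eef_pos: [0.5366, 0.2339, 0.095]
tool_rot: [-0.106, 0.994, 0.0, 0.001]
contact_force: [-0.1, -1.0, 6.3]
finger_gap: 0.145
grip_force: 60.7
time_s: 24.8
eef_pos: [0.5358, 0.234, 0.2025]
tool_rot: [-0.141, 0.99, 0.0, 0.0]
contact_force: [0.1, -0.5, -1.7]
finger_gap: 0.146
grip_force: 59.8
t 24.8 pos [0.5358 0.234  0.2025] head 106.2 F [ 0.1 -0.5 -1.7] gap 0.146 grip 59.8
turn [ 0.    0.01 -0.  ] shift after [ 3.9  -7.64  0.04]
```

```bash

python3 -m jog '[[0,[0.43,-0.85,0],[0,0,0]],[0,[0.43,-0.85,0],[0,0,0]],[0,[0.43,-0.85,0],[0,0,0]],[0,[0.43,-0.85,0],[0,0,0]],[0,[0.43,-0.85,0],[0,0,0]],[0,[0.43,-0.85,0],[0,0,0]],[0,[0.43,-0.85,0],[0,0,0]],[0,[0.43,-0.85,0],[0,0,0]]]'
python3 -m jog '[[0,[0.46,-0.84,0],[0,0,0]],[0,[0,0,0.6],[0,0,0]],[0,[0,0,0.8],[0,0,0]],[0,[0,0,0.7],[0,0,0]],[0,[0,0,0],[0,0,0]],[0,[0,0,0],[0,0,0]]]'
python3 -c "
from h import *
plan(.4392,-.2716,.040,106.2)"
```

```text
time_s: 25.8
eef_pos: [0.4507, -0.217, 0.2018]
tool_rot: [-0.14, 0.99, 0.0, -0.0]
contact_force: [0.6, -0.2, -0.9]
finger_gap: 0.146
grip_force: 59.8
time_s: 26.55
eef_pos: [0.4399, -0.2719, 0.0774]
tool_rot: [-0.141, 0.99, -0.0, 0.001]
contact_force: [0.5, 0.5, -0.8]
finger_gap: 0.144
grip_force: 59.8
t 26.55 pos [ 0.4399 -0.2719  0.0774] head 106.17 F [ 0.5  0.5 -0.8] gap 0.144 grip 59.8
turn [-0.01  0.01 -0.01] shift after [0.01 0.01 0.62]
```

```bash

python3 -m jog '[[0,[0,0,0.35],[0,0,0]],[0,[0,0,0.18],[0,0,0]],[0,[0,0,0.1],[0,0,0]],[0,[0,0,0],[0,0,0]],[0.2,[0,0,0],[0,0,0]],[0.3,[0,0,0],[0,0,0]],[0.4,[0,0,0],[0,0,0]],[0.4,[0,0,0],[0,0,0]]]'
python3 -m jog '[[0.4,[0,0,-0.4],[0,0,0]],[0.4,[0,0,-0.6],[0,0,0]],[0.4,[0,0,-0.8],[0,0,0]],[0.4,[0,0,-0.9],[0,0,0]],[0.4,[0,0,0],[0,0,0.8]],[0.4,[0,0,0],[0,0,0]]]'
python3 -c "
from h import *
splan(-.042,-.082,.2)
c=cap('wrist');W=fcloud(c).reshape(-1,3)
th=.2835;R=np.array([[np.cos(th),-np.sin(th)],[np.sin(th),np.cos(th)]]);l=(W[:,:2]-[.489,-.299])@R
m=(abs(l).max(1)<.075)
for zl,zh in((.02,.04),(.05,.065)):
  for p in[(.04,.04),(-.04,.04),(.04,-.04),(-.04,-.04)]:
    k=m&(W[:,2]>zl)&(W[:,2]<zh)&(abs(l-np.array(p)).max(1)<.035); print(zl,p,k.sum(),l[k].mean(0).round(3) if k.sum() else '',np.median(W[k,2]).round(3) if k.sum() else '')
c=cap('side');W=cloud(c).reshape(-1,3);L=np.c_[(W[:,:2]-T0)@RS,W[:,2]]
m=(abs(L[:,0]+.042)<.02)&(abs(L[:,1]+.082)<.05)&(L[:,2]>.11)&(L[:,2]<.136);print('post',m.sum(),L[m].mean(0))
for y in(-.03,0.,.08):
  m=(abs(L[:,1]-y)<.012)&(L[:,2]>.09)&(L[:,2]<.1)&(L[:,0]>-.02)&(L[:,0]<.06);print('lip',y,m.sum(),np.percentile(L[m,0],[3,97]) if m.sum() else '')
"
```

```text
time_s: 27.55
eef_pos: [0.4392, -0.2717, 0.0382]
tool_rot: [-0.141, 0.99, -0.0, 0.0]
contact_force: [0.1, 0.6, 0.2]
finger_gap: 0.398
grip_force: 0.0
time_s: 28.3
eef_pos: [0.4392, -0.2716, 0.2004]
tool_rot: [-0.106, 0.994, -0.0, 0.0]
contact_force: [-0.3, 0.5, -0.7]
finger_gap: 0.404
grip_force: 0.0
loc now [-0.1559 -0.3991]
t 28.3 pos [ 0.4392 -0.2716  0.2004] head 102.22 F [-0.3  0.5 -0.7] gap 0.404 grip 0.0
turn [-0.    0.01  0.02] shift after [-1.9   5.28  0.01]
0.02 (0.04, 0.04) 1112 [0.035 0.041] 0.029
0.02 (-0.04, 0.04) 1402 [-0.042  0.04 ] 0.029
0.02 (0.04, -0.04) 718 [ 0.029 -0.044] 0.029
0.02 (-0.04, -0.04) 0  
0.05 (0.04, 0.04) 169 [0.038 0.04 ] 0.055
0.05 (-0.04, 0.04) 198 [-0.041  0.04 ] 0.055
0.05 (0.04, -0.04) 114 [ 0.038 -0.043] 0.055
0.05 (-0.04, -0.04) 0  
post 60 [-0.04590249 -0.07814795  0.12324095]
lip -0.03 41 [0.00082642 0.01479139]
lip 0.0 49 [-0.01398913  0.01463045]
lip 0.08 66 [-0.01525079  0.01468316]
```

```bash

python3 -m jog '[[0.4,[-0.31,0.88,0],[0,0,0]],[0.4,[-0.31,0.88,0],[0,0,0]],[0.4,[-0.32,0.88,0],[0,0,0]],[0.4,[-0.32,0.88,0],[0,0,0]],[0.4,[-0.32,0.88,0],[0,0,0]],[0.4,[-0.32,0.88,0],[0,0,0]],[0.4,[0,0,0],[0,0,0]]]'
python3 -c "
from h import *
splan(-.042,-.0815,.0935)
c=cap('wrist');W=fcloud(c).reshape(-1,3);L=np.c_[(W[:,:2]-T0)@RS,W[:,2]]; L=L[~np.isnan(L[:,0])]
m=(abs(L[:,0]+.042)<.02)&(abs(L[:,1]+.08)<.02)&(L[:,2]>.12)&(L[:,2]<.136);print('post',m.sum(),L[m].mean(0),np.percentile(L[m],[3,97],axis=0))
"
```

```text
time_s: 29.28
eef_pos: [0.483, 0.0668, 0.1993]
tool_rot: [-0.111, 0.994, 0.001, -0.001]
contact_force: [0.6, -0.9, -0.0]
finger_gap: 0.402
grip_force: 0.0
loc now [-0.0419 -0.0774]
t 29.27 pos [0.483  0.0668 0.1993] head 102.69 F [ 0.6 -0.9 -0. ] gap 0.402 grip 0.0
turn [ 0.02 -0.01  0.11] shift after [ 0.   -0.07  1.76]
post 462 [-0.04337602 -0.0817679   0.12830379] [[-0.05001334 -0.08919177  0.12222511]
 [-0.03519969 -0.07417975  0.1302552 ]]
```

```bash

python3 -m jog '[[0.4,[0,-0.07,0.6],[0,0,0.1]],[0.4,[0,0,0.6],[0,0,0]],[0.4,[0,0,0.4],[0,0,0]],[0.4,[0,0,0.14],[0,0,0]],[0.4,[0,0,0],[0,0,0]],[0,[0,0,0],[0,0,0]],[0,[0,0,0],[0,0,0]],[0,[0,0,0],[0,0,0]]]'
python3 -c "
from h import *
splan(-.042,-.202,.0935)"
```

```text
time_s: 30.32
eef_pos: [0.4851, 0.0586, 0.0965]
tool_rot: [-0.102, 0.995, 0.0, 0.001]
contact_force: [1.0, 3.7, 0.7]
finger_gap: 0.178
grip_force: 58.7
loc now [-0.0415 -0.0859]
t 30.32 pos [0.4851 0.0586 0.0965] head 101.73 F [1.  3.7 0.7] gap 0.178 grip 58.7
turn [ 0.    0.02 -0.08] shift after [ 0.01 -1.93  0.05]
```

```bash

python3 -m jog '[[0,[0,-0.2,0],[0,0,0]],[0,[0,-0.3,0],[0,0,0]],[0,[0,-0.4,0],[0,0,0]],[0,[0,-0.4,0],[0,0,0]],[0,[0,-0.4,0],[0,0,0]],[0,[0,-0.4,0],[0,0,0]],[0,[0,-0.2,0],[0,0,0]],[0,[0,0,0],[0,0,0]]]'
python3 -m jog '[[0,[0,0,-0.5],[0,0,0]],[0,[0,0,-0.7],[0,0,0]],[0,[0,0,0],[0,0,0]],[0,[0,0,0],[0,0,0]]]'
python3 -c "
from h import *
plan(.685,-.087,.16,102.1)
c=cap('wrist');save(c['img'],'w9.png',1.5)
W=fcloud(c).reshape(-1,3);L=np.c_[(W[:,:2]-T0)@RS,W[:,2]]; L=L[~np.isnan(L[:,0])]
for y in(-.04,0):
  m=(abs(L[:,1]-y)<.012)&(L[:,2]>.075)&(L[:,2]<.085)&(L[:,0]>-.08)&(L[:,0]<-.038);print('bar',y,np.percentile(L[m,0],[3,97]) if m.sum() else '')
"
```

```text
time_s: 31.32
eef_pos: [0.5123, -0.0779, 0.0956]
tool_rot: [-0.101, 0.995, -0.0, -0.0]
contact_force: [0.0, 0.6, -1.2]
finger_gap: 0.184
grip_force: 60.2
time_s: 31.82
eef_pos: [0.5121, -0.0763, 0.1671]
tool_rot: [-0.102, 0.995, 0.0, -0.0]
contact_force: [-0.3, 0.2, -2.3]
finger_gap: 0.176
grip_force: 60.2
t 31.82 pos [ 0.5121 -0.0763  0.1671] head 101.77 F [-0.3  0.2 -2.3] gap 0.176 grip 60.2
turn [ 0.   -0.01 -0.07] shift after [-2.78 -0.78  0.12]
bar -0.04 [-0.05171033 -0.03987388]
bar 0 [-0.05173899 -0.04016057]
```

View pics/w9.png

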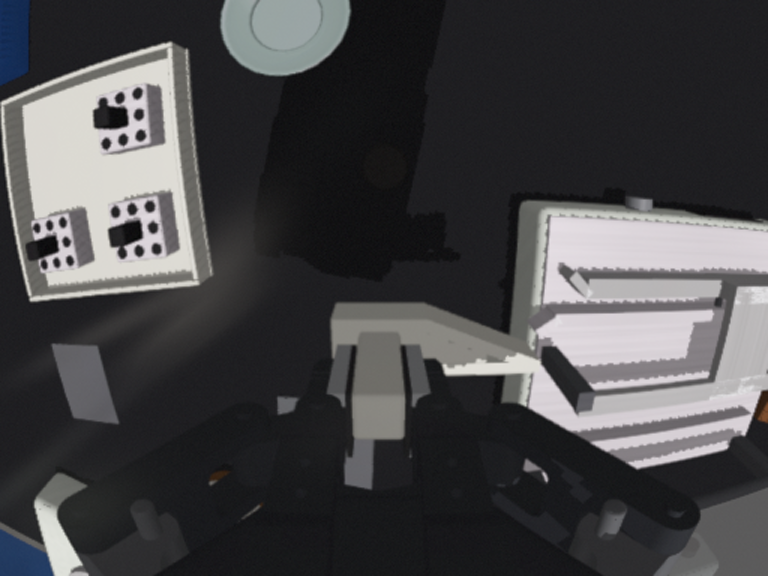

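```bash

python3 -m jog '[[0,[0,0,0],[0,0,1]],[0,[0,0,0],[0,0,1]],[0,[0,0,0],[0,0,1]],[0,[0,0,0],[0,0,1]],[0,[0,0,0],[0,0,1]],[0,[0,0,0],[0,0,1]],[0,[0,0,0],[0,0,1]],[0,[0,0,0],[0,0,1]]]'
python3 -m jog '[[0,[0,0,0],[0,0,1]],[0,[0,0,0],[0,0,1]],[0,[0,0,0],[0,0,1]],[0,[0,0,0],[0,0,1]],[0,[0,0,0],[0,0,1]],[0,[0,0,0],[0,0,1]],[0,[0,0,0],[0,0,1]],[0,[0,0,0],[0,0,1]]]'
python3 -m jog '[[0,[0,0,0],[0,0,1]],[0,[0,0,0],[0,0,1]],[0,[0,0,0],[0,0,0.5]],[0,[0,0,0],[0,0,0]]]'
python3 -c "
from h import *
c=cap('scene');A=cloud(c);im=c['img'].astype(int);K=c['mtx']
q=c['R']@np.array([.70,-.105,.003])+c['t'];u,v=(K@q/q[2])[:2].astype(int);print(u,v,im[v,u])
m=(abs(A[...,2])<.012)&(abs(im-im[v,u]).sum(-1)<45)
n,lab=cv2.connectedComponents(m.astype(np.uint8));k=lab==lab[v,u];print(cv2.minAreaRect(A[k][:,:2].astype(np.float32)*1000))
plan(.6613,-.0908,.04,9)
print(robot.read_state()['joint_pos'].round(2))"
```

```text
time_s: 32.88
eef_pos: [0.5117, -0.0767, 0.1663]
tool_rot: [0.246, 0.969, -0.0, -0.001]
contact_force: [-0.9, -0.4, -1.2]
finger_gap: 0.175
grip_force: 60.1
time_s: 33.88
eef_pos: [0.5116, -0.0768, 0.1663]
tool_rot: [0.562, 0.827, -0.001, -0.001]
contact_force: [0.4, 0.7, -1.7]
finger_gap: 0.179
grip_force: 60.1
time_s: 34.38
eef_pos: [0.5118, -0.0768, 0.1665]
tool_rot: [0.648, 0.762, -0.001, -0.001]
contact_force: [0.2, -0.5, -1.9]
finger_gap: 0.175
grip_force: 60.1
292 260 [105 109 117]
((684.8350830078125, -86.60128021240234), (109.16232299804688, 80.60386657714844), 10.737375259399414)
t 34.42 pos [ 0.5119 -0.0769  0.1667] head 9.28 F [-0.8 -0.4 -1.9] gap 0.175 grip 60.1
turn [-0.02 -0.    0.06] shift after [-0.62  2.42  2.11]
[ 0.1   0.15 -0.05  1.83  0.01  1.17  0.22]
```

```bash

python3 -m jog '[[0,[-0.2,0.8,0],[0,0,0]],[0,[-0.2,0.8,0],[0,0,0]],[0,[-0.22,0.82,0],[0,0,0]],[0,[0,0,0.5],[0,0,0]],[0,[0,0,0.6],[0,0,0]],[0,[0,0,0.5],[0,0,0]],[0,[0,0,0.3],[0,0,0]],[0,[0,0,0],[0,0,0]]]'
python3 -c "
from h import *
plan(.6613,-.0908,.04,9)"
```

```text
time_s: 35.42
eef_pos: [0.6609, -0.0905, 0.0524]
tool_rot: [0.648, 0.762, -0.001, -0.001]
contact_force: [-0.5, 0.5, -1.3]
finger_gap: 0.173
grip_force: 60.2
t 35.42 pos [ 0.6609 -0.0905  0.0524] head 9.23 F [-0.5  0.5 -1.3] gap 0.173 grip 60.2
turn [-0.03 -0.01  0.05] shift after [-0.01  0.01  0.21]
```

```bash

python3 -m jog '[[0,[0,0,0.1],[0,0,0]],[0,[0,0,0.08],[0,0,0]],[0,[0,0,0.05],[0,0,0]],[0,[0,0,0],[0,0,0]],[0,[0,0,0],[0,0,0]]]'

```

```text
time_s: 36.05
eef_pos: [0.6619, -0.0907, 0.0402]
tool_rot: [0.648, 0.762, 0.0, 0.0]
contact_force: [0.1, -0.1, -1.0]
finger_gap: 0.181
grip_force: 60.2
```

```bash

python3 -m jog '[[0,[0,0,0.04],[0,0,0]],[0,[0,0,0.02],[0,0,0]],[0,[0,0,0],[0,0,0]]]'

```

```text
time_s: 36.42
eef_pos: [0.6624, -0.0907, 0.0392]
tool_rot: [0.648, 0.762, 0.001, 0.001]
contact_force: [-7.6, 1.6, 19.4]
finger_gap: 0.179
grip_force: 63.2
```

```bash

python3 -m jog '[[0,[0,0,-0.04],[0,0,0]],[0,[0,0,0],[0,0,0]],[0.2,[0,0,0],[0,0,0]],[0.3,[0,0,0],[0,0,0]],[0.45,[0,0,0],[0,0,0]],[0.45,[0,0,-0.3],[0,0,0]],[0.45,[0,0,-0.7],[0,0,0]],[0.45,[0,0,-0.9],[0,0,0]]]'
python3 -m jog '[[0.45,[0,0,-1],[0,0,0]],[0,[0,-0.6,0],[0,0,0]],[0,[0,-0.6,0],[0,0,0]],[0,[0,0,0],[0,0,0]]]'
python3 -c "
from h import *
c=cap('wrist');W=fcloud(c).reshape(-1,3)
m=(abs(W[:,0]-.685)<.06)&(abs(W[:,1]+.087)<.06)
for z in((.062,.08),(.018,.028)):
  k=m&(W[:,2]>z[0])&(W[:,2]<z[1]);print(k.sum(),np.median(W[k],0),np.percentile(W[k],[3,97],axis=0))
plan(.5,0,.2,9)
s=cap('side');W=cloud(s).reshape(-1,3);L=np.c_[(W[:,:2]-T0)@RS,W[:,2]]
m=(L[:,0]>.06)&(L[:,0]<.2)&(abs(L[:,1])<.12)&(L[:,2]>.16);print('cover',np.polyfit(L[m][:,2],L[m][:,0],1),m.sum())
m=(L[:,0]>.07)&(abs(L[:,1])<.12)&(L[:,2]>.26);print('top',L[m].mean(0),L[m].max(0))"
```

```text
time_s: 37.42
eef_pos: [0.6612, -0.0906, 0.1544]
tool_rot: [0.648, 0.762, -0.0, -0.0]
contact_force: [0.7, -0.6, 0.8]
finger_gap: 0.448
grip_force: 0.0
time_s: 37.92
eef_pos: [0.5892, -0.1033, 0.2148]
tool_rot: [0.649, 0.761, 0.0, 0.001]
contact_force: [1.4, 0.3, 0.8]
finger_gap: -0.002
grip_force: 0.0
372 [ 0.66222675 -0.0915784   0.07128777] [[ 0.65271809 -0.14597847  0.06320647]
 [ 0.7435482  -0.08128027  0.07823954]]
806 [ 0.68376697 -0.08661717  0.02163318] [[ 0.64378533 -0.14136471  0.01944365]
 [ 0.7382086  -0.07685038  0.02469742]]
t 37.98 pos [ 0.5904 -0.1025  0.2145] head 9.16 F [0.3 0.1 0.5] gap 0.001 grip 0.0
turn [0.02 0.01 0.03] shift after [ 1.92 -1.22  0.24]
cover [0.04403302 0.09758591] 2958
top [0.10984303 0.0098536  0.27711803] [0.11802509 0.11029777 0.29042573]
```

```bash

python3 -m jog '[[0,[0,0,-0.51],[0,0,-0.6]],[0,[0.2,0.68,0],[0,0,0]],[0,[0.2,0.68,0],[0,0,0]],[0,[0.2,0.68,0],[0,0,0]],[0,[0.6,0,0],[0,0,0]],[0,[0.8,0,0],[0,0,0]],[0,[0.8,0,0],[0,0,0]],[0,[0,0,0],[0,0,0]]]'
python3 -m jog '[[0,[0,0,0],[0,0,0]]]'
python3 -c "
from h import *
splan(.1255,-.06,.245,12.13)"
```

```text
time_s: 39.02
eef_pos: [0.6743, 0.0945, 0.2435]
tool_rot: [0.625, 0.781, 0.001, -0.001]
contact_force: [-0.1, 0.7, 0.2]
finger_gap: 0.001
grip_force: 0.0
time_s: 39.15
eef_pos: [0.6754, 0.0878, 0.2434]
tool_rot: [0.628, 0.778, -0.0, 0.0]
contact_force: [-0.2, -0.9, 0.4]
finger_gap: -0.001
grip_force: 0.0
loc now [ 0.1506 -0.0974]
t 39.15 pos [0.6754 0.0878 0.2434] head 12.21 F [-0.2 -0.9  0.4] gap -0.001 grip 0.0
turn [0.   0.01 0.02] shift after [ 0.62 -0.42 -0.03]
```

```bash

python3 -m jog '[[0,[0.5,0,-0.02],[0,0,0]],[0,[0,-0.2,0],[0,0,0]],[0,[0,-0.25,0],[0,0,0]],[0,[0,-0.25,0],[0,0,0]],[0,[0,-0.25,0.02],[0,0,0]],[0,[0,0,0],[0,0,0]]]'
python3 -c "
from h import *
splan(.0647,-.065,.2319,12.13)
s=cap('side');W=cloud(s).reshape(-1,3);L=np.c_[(W[:,:2]-T0)@RS,W[:,2]]
m=(L[:,0]>-.06)&(L[:,0]<.2)&(L[:,1]>0)&(L[:,1]<.1)&(L[:,2]>.15)&(L[:,2]<.3);print('cover',np.polyfit(L[m][:,2],L[m][:,0],1),m.sum(),np.percentile(L[m],[1,99],axis=0))"
```

```text
time_s: 39.9
eef_pos: [0.613, 0.1034, 0.2438]
tool_rot: [0.629, 0.777, 0.0, 0.0]
contact_force: [0.3, 0.2, -0.2]
finger_gap: -0.001
grip_force: 0.0
loc now [ 0.0929 -0.0689]
t 39.9 pos [0.613  0.1034 0.2438] head 12.06 F [ 0.3  0.2 -0.2] gap -0.001 grip 0.0
turn [ 0.01  0.01 -0.01] shift after [ 0.07 -0.47  0.2 ]
cover [-0.23986982  0.13174443] 948 [[0.06146828 0.00135726 0.15128782]
 [0.0963275  0.09865346 0.28553176]]
```

```bash

python3 -m jog '[[0,[0.03,-0.24,0.08],[0,0,0]],[0,[0.03,-0.23,0.12],[0,0,0]],[0,[0,-0.22,0.14],[0,0,0]],[0,[0,-0.21,0.16],[0,0,0]],[0,[0,0,0],[0,0,0]]]'
python3 -c "
from h import *
splan(.0186,-.065,.1902,12.13)"
```

```text
time_s: 40.58
eef_pos: [0.5593, 0.0967, 0.2129]
tool_rot: [0.628, 0.778, -0.0, -0.0]
contact_force: [-0.2, 0.5, -0.1]
finger_gap: -0.0
grip_force: 0.0
loc now [ 0.039  -0.0642]
t 40.58 pos [0.5593 0.0967 0.2129] head 12.16 F [-0.2  0.5 -0.1] gap -0.0 grip 0.0
turn [-0.01  0.    0.01] shift after [-0.01 -0.34  0.38]
```

```bash

python3 -m jog '[[0,[0,-0.18,0.19],[0,0,0]],[0,[0,-0.16,0.21],[0,0,0]],[0,[0,-0.12,0.23],[0,0,0]],[0,[0,-0.1,0.24],[0,0,0]],[0,[0,0,0],[0,0,0]]]'
python3 -c "
from h import *
splan(-.0005,-.065,.131,12.13)
s=cap('side');W=cloud(s).reshape(-1,3);L=np.c_[(W[:,:2]-T0)@RS,W[:,2]]
m=(L[:,0]>-.08)&(L[:,0]<.1)&(L[:,1]>0)&(L[:,1]<.1)&(L[:,2]>.13)&(L[:,2]<.25);print('cover z=a+bx',np.polyfit(L[m][:,0],L[m][:,2],1),m.sum())"
```

```text
time_s: 41.2
eef_pos: [0.5256, 0.0899, 0.1598]
tool_rot: [0.628, 0.778, -0.001, -0.001]
contact_force: [0.5, -0.6, 0.5]
finger_gap: 0.002
grip_force: 0.0
loc now [ 0.0046 -0.0638]
t 41.2 pos [0.5256 0.0899 0.1598] head 12.2 F [ 0.5 -0.6  0.5] gap 0.002 grip 0.0
turn [-0.03  0.    0.01] shift after [-0.02 -0.09  0.48]
cover z=a+bx [-0.25959275  0.15666113] 1893
```

```bash

python3 -m jog '[[0,[0,-0.05,0.2],[0,0,0]],[0,[0,-0.04,0.18],[0,0,0]],[0,[0,0,0.08],[0,0,0]],[0,[0,0,0.04],[0,0,0]],[0,[0,0,0],[0,0,0]],[0,[0,0,0],[0,0,0]]]'
python3 -c "
from h import *
splan(-.0005,-.065,.131,12.13)
s=cap('side');W=cloud(s).reshape(-1,3);L=np.c_[(W[:,:2]-T0)@RS,W[:,2]]
m=(L[:,0]>-.05)&(L[:,0]<.09)&(L[:,1]>0)&(L[:,1]<.1)&(L[:,2]>.115)&(L[:,2]<.2);p=np.polyfit(L[m][:,0],L[m][:,2],1);print('cover z=a+bx',p,m.sum(),p[1]-p[0]*.06)"
```

```text
time_s: 42.0
eef_pos: [0.5212, 0.0891, 0.1312]
tool_rot: [0.628, 0.778, 0.0, 0.0]
contact_force: [-0.2, -0.1, -0.7]
finger_gap: 0.004
grip_force: 0.0
loc now [ 0.0002 -0.0637]
t 42.0 pos [0.5212 0.0891 0.1312] head 12.2 F [-0.2 -0.1 -0.7] gap 0.004 grip 0.0
turn [ 0.   -0.    0.01] shift after [-0.02 -0.01  0.  ]
cover z=a+bx [-0.01086716  0.13037   ] 1866 0.13102202560808102
```

Nearly shut, so I press further until there is contact at the stop.

```bash

python3 -m jog '[[0,[0,0,0.04],[0,0,0]],[0,[0,0,0],[0,0,0]],[0,[0,0,0],[0,0,0]]]'
python3 -m jog '[[0,[0,0,0.04],[0,0,0]],[0,[0,0,0],[0,0,0]],[0,[0,0,0],[0,0,0]]]'
```

```text
time_s: 42.42
eef_pos: [0.5214, 0.0891, 0.1309]
tool_rot: [0.628, 0.778, 0.0, 0.0]
contact_force: [-8.4, -2.7, 20.8]
finger_gap: 0.001
grip_force: 10.4
time_s: 42.8
eef_pos: [0.5216, 0.0891, 0.1306]
tool_rot: [0.628, 0.778, 0.001, 0.001]
contact_force: [-19.4, -4.2, 41.7]
finger_gap: 0.0
grip_force: 20.7
```

```bash

python3 -m jog '[[0,[0,0,-0.1],[0,0,0]],[0,[0,0,-0.5],[0,0,0]],[0,[0,0,-0.9],[0,0,0]],[0,[0,0,-0.6],[0,0,0]],[0,[-0.5,-0.6,0],[0,0,0]],[0,[-0.5,-0.6,0],[0,0,0]],[0,[0,0,0],[0,0,0]],[0,[0,0,0],[0,0,0]]]'
python3 -c "
from h import *
s=cap('side');W=cloud(s).reshape(-1,3);L=np.c_[(W[:,:2]-T0)@RS,W[:,2]]
m=(L[:,0]>-.05)&(L[:,0]<.09)&(abs(L[:,1])<.1)&(L[:,2]>.115)&(L[:,2]<.138);p=np.polyfit(L[m][:,0],L[m][:,2],1);print('cover z=a+bx',p,m.sum())
a=cap('scene');A=cloud(a).reshape(-1,3)
k=(abs(A[:,0]-.685)<.05)&(abs(A[:,1]+.087)<.03)&(A[:,2]>.062)&(A[:,2]<.08);print('wedge post',k.sum(),A[k].mean(0))
th=.2835;R=np.array([[np.cos(th),-np.sin(th)],[np.sin(th),np.cos(th)]]);l=(A[:,:2]-[.489,-.299])@R
for p in[(.04,.04),(-.04,.04),(.04,-.04)]:
  k=(A[:,2]>.05)&(A[:,2]<.065)&(abs(l-np.array(p)).max(1)<.035);print(p,k.sum(),l[k].mean(0).round(3))
save(a['img'],'fin.png',1.5)
st=robot.read_state();print(st['time_s'],st['eef_pos'],st['contact_force'])"
```

```text
time_s: 43.8
eef_pos: [0.4636, 0.0156, 0.2525]
tool_rot: [0.628, 0.778, 0.0, 0.0]
contact_force: [-1.0, -0.5, 0.6]
finger_gap: 0.0
grip_force: 0.0
cover z=a+bx [-0.00381643  0.13002561] 3283
wedge post 43 [ 0.66248788 -0.09252894  0.07190664]
(0.04, 0.04) 26 [0.041 0.039]
(-0.04, 0.04) 26 [-0.039  0.038]
(0.04, -0.04) 31 [ 0.041 -0.045]
43.9 [0.46376833 0.01612297 0.25223285] [-0.57704001  0.25555328 -0.24903435]
```

View pics/fin.png

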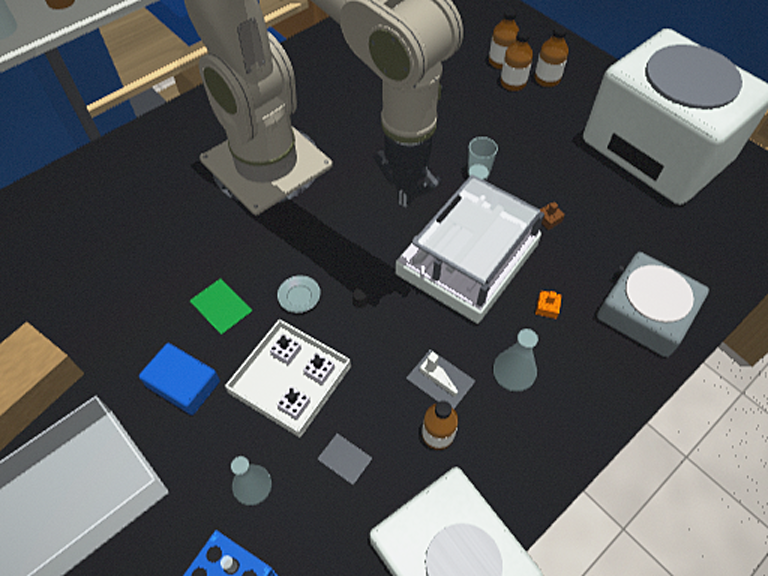

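The cover is shut at (480,230). The three blocks stand in the tray at (285,345), (318,368) and (293,402). The wedge stands on the large grey mat at (440,372), and all the glassware is upright.

```bash
python3 -c "
from cell import robot
print(robot.hand_in())"
```

```text
the job is handed in; nothing more can be done
None
```

I handed the job in at about 44 s, with all three blocks present upright in the tray, the bar home, the wedge on its base on the grey mat, the cover shut and no glassware knocked over; `hand_in()` returned no verdict.

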